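# Clamp the neck rest into its bench coupler

## Robot

A 6-joint arm with a two-finger parallel gripper is mounted at the origin on the work surface. World frame = base frame: x ahead of the robot, y to its left, z up, the work surface at z = 0. Lengths are in mm, angles in rad, forces in N, time in s.
With the tool pointing down it reaches from about 400 to 925 mm from the base axis. Payload 12.5 kg.
Tool frame: the origin (TCP) lies at the very end of the fingers, on their centre line; the grasp point (between the pads) lies 19 mm behind it; y points along the fingers, z is the direction in which the jaws open and shut, and the axes are right-handed (so a half turn about y gives the same grasp; the last joint's range is limited). The gripper opens to 95 mm and grips with 3 to 60 N. Pads are 20 mm wide; open, the fingers measure 119 mm over their backs; the gripper's body (75 mm by 180 mm) begins 59 mm behind the grasp point.
Start: joints at [1.054, 0.491, 1.559, -0, 1.092, -0.106], TCP at [249.575, 573.026, 214.661] pointing down, gripper open.
Joint ranges: [-3.1, 3.1], [-0.84, 2.19], [0.05, 2.79], [-1.13, 4.28], [0.06, 2.93], [-2.69, 2.69]. Speed limits (rad/s): [2.22, 2.22, 2.79, 3.14, 3.14, 3.14].

## Interface

Orientations are given as [roll, pitch, yaw] about the fixed x, y, z axes, in that order (R = Rz(yaw) Ry(pitch) Rx(roll)).
In Python, from cell import env, optics gives the robot as it stands.
- The arm moves only by the tool drive_tool, never from a script. Its argument "steps" is a list of rows, each an object with "slide": the shift along the tool's x, y, z in m, a list of three; "dr": the turn, a rotation vector about the tool's x, y, z in rad, a list of three; "fingers": the finger opening in m, from 0 to 0.0951. A call has 1 to 5 rows; each row is the pose to reach, as a shift and turn from the pose commanded when the call began, along the tool's axes at that moment; what a row does not reach only later rows make up. A row lasts 1/12 s, in which the tool goes at most 41.7 mm and 7.16 degrees, less where a joint would pass 70% of its speed; a pose out of reach is approached as far as the arm can. A call with a gripper value outside its range is refused whole. The fingers move at their own pace and stop on an object; the grip force is fixed at half the most. Time passes only in rows, so rows that repeat a pose let the fingers close. It gives the time, the measured TCP pose, the force and the opening at its end, in the units of the state.
- env.state(): the state, without advancing time (a new reading comes with each control period).
- optics.read_camera(name): name is "side" or "top"; returns the picture (384x512x3 uint8, red, green, blue); there is no depth.
- optics.camera_model(name): a dict with "mtx" (3x3 intrinsics, pixels), "R" (3x3) and "t" (3): a world point X has camera coordinates R X + t. Camera axes: x right, y down, z forward; pixel columns grow to the right and rows downward; lengths in mm; the calibration is good to about 2 mm. A picture is of the moment at which its call begins. camera_model takes no time and is no camera call.
- env.job_done(): hands the job in, once; it reports no verdict.
The state is a dict: "t": time; "joints": joint angles; "qvel": joint speeds; "tau": joint torques, N m; "eef_pos": TCP position; "tcp_rot": TCP orientation; "ft_force": force on the tool from outside, world axes, zero at the start; "moment": the same for the moment, N m; "opening": opening from 0.0 (shut) to 1.0 (fully open).
Only numpy, scipy, OpenCV 4.12 (cv2) and the standard library are available. Lean on these libraries where they do the work, as an engineer would, in place of code of your own. Each camera call takes 0.05 s, during which the arm holds its last target.

## Task

Set up the neck rest for the next guitar: lay its tube gently (do not drop it) into the open coupler and the plain yoke of the bench bracket, with the wooden cradle upright and out beyond the coupler. Then swing the coupler's hinged half fully down over the tube and swing the bolt upright, all the way into the slot, so that I only have to screw the nut down. Do not knock the other things on the bench about.

Things in the scene. Friction and masses are not known exactly. Their poses are not given: they have to be found in the camera images.
- bracket: Fixed steel bracket, base plate 110 x 190 x 10 mm, screwed to the bench, may be turned. Origin: centre of its underside. y axis = direction of the clamped tube, z up. At y +55 mm stands the coupler (30 mm wide along y, hinge at +x, swing bolt at -x), at y -65 mm a plain yoke (16 mm wide); gap between them 97 mm.
- saddle (a point): Point on the seated tube's axis midway along the bracket: bracket frame (0, -5, 75) mm; axes as the bracket. Coupler and yoke have round troughs for the 30 mm tube, open at the top, on one line through this point; their rims lie about 6 mm below the axis and guide the tube in over the last few mm.
- cap_hinge (a point): Point on the hinge pin of the coupler's hinged half (pin along the bracket's y, mid-width of the coupler): bracket frame (26, 55, 75) mm.
- clamp_cap (a joint): Angle (rad) of the coupler's hinged half, a steel strap 22 mm wide along the pin, 70 mm from pin to end, 150 g: 0 = fully down over the tube, its slotted lug pointing to the bracket's -x; grows as it opens up and over to +x, at most 2.5. Stiff pin: stays where left; about 2 N at the lug moves it, so it may lag when pinched and swung: push it home at the end.
- cap_lug (a point): Middle of the flat slotted lug at the hinged half's free end, 61 mm from the pin. Lug: 22 mm wide along the pin, 8 mm thick, 9 mm further to its end, 10 mm slot open at the end. Closed, this point is at bracket (-35, 55, 79) mm. It can be pinched across its 22 mm width; the bolt's fork below it is 28 mm wide, its top at bracket z 61 mm.
- bolt_pivot (a point): Point on the pivot of the swing bolt (pivot along the bracket's y, mid-width of the coupler): bracket frame (-36, 55, 53) mm.
- swing_bolt (a joint): Angle (rad) of the swing bolt (8 mm shank, knurled hand nut, 110 g): 0 = upright in the lug's slot (stop); grows as it swings down and out to the bracket's -x, pi/2 = level, at most 1.95. Stiff pivot: stays where left, about 2.5 N at the nut moves it; may lag when pinched. If the hinged half is not fully down, or the bolt is up first, nut and lug foul each other.
- bolt_nut (a point): Centre of the knurled nut: 26 mm diameter, 22 mm long along the bolt, 44 mm from the pivot; the shank ends 9 mm beyond the nut. Bolt upright: at bracket (-36, 55, 97) mm, with the nut's underside at 86 mm, 3 mm above the closed lug's top. The nut is wider than the lug, so fingers holding its sides pass beside the lug.
- rest_tube (a point): Neck rest (loose, about 450 g, 258 mm long): middle, on the axis, of its bare tube, 30 mm diameter, 210 mm long. y axis along the tube towards the cradle head, z up. It lies upright on the bench, axis 26 mm up, and balances near this point. Best laid with this point on the saddle point: head and foot then clear the bracket equally (about 30 mm play either way).
- rest_head (a point): Centre of the neck rest's head, on the tube axis, 123 mm from rest_tube: black block 44 mm wide, 36 mm along the tube, from 26 mm below to 18 mm above the axis, with a cork-lined wooden U cradle on top, 60 mm wide, up to 42 mm above the axis. At the tube's other end a rubber foot, 44 mm wide, 12 mm long, same underside.
- tape_roll_mid (a point): Bystander: roll of tape lying flat, 52 mm diameter, 20 mm high; its centre.
- glue_mid (a point): Bystander: glue bottle standing, 44 mm diameter, 115 mm high; its centre half-way up.
- tub_mid (a point): Bystander: green tub, 84 mm diameter, 75 mm high; its centre half-way up.
- screwdriver_mid (a point): Bystander: screwdriver with yellow handle lying flat, 190 mm long, under 35 mm high; a point at its middle.
- hammer_mid (a point): Bystander: fret hammer lying flat, 220 mm long, under 40 mm high; a point at its middle.
- hex_mid (a point): Bystander: hex key set in a blue holder, about 120 x 80 x 35 mm; centre of the holder.
- brush_mid (a point): Bystander: dusting brush lying flat, 170 mm long, 27 mm thick; a point at its middle.

How it is judged (in metres and radians):
On the way, in this order (a step that is already met when the one before it is completed fails the run):
1. the tube lies in both troughs of the bracket, cradle upright and beyond the coupler, the hinged half still open (x of rest_tube in the frame of bracket between -0.004 and 0.004 m and z of rest_tube in the frame of bracket between 0.071 and 0.079 m and angle between the y axis of rest_tube and the y axis of bracket, either way round below 0.06 rad and angle between rest_tube's own z axis and vertical below 0.3 rad and y of rest_head in the frame of bracket above 0.08 m and value of joint clamp_cap above 0.5 rad), for 0.2 s.
2. the hinged half is fully down over the tube (x of rest_tube in the frame of bracket between -0.004 and 0.004 m and z of rest_tube in the frame of bracket between 0.071 and 0.079 m and angle between the y axis of rest_tube and the y axis of bracket, either way round below 0.06 rad and angle between rest_tube's own z axis and vertical below 0.3 rad and y of rest_head in the frame of bracket above 0.08 m and value of joint clamp_cap below 0.06 rad), for 0.2 s.
3. the swing bolt is upright in the slot (all of step 2 and value of joint swing_bolt below 0.1 rad), for 0.2 s.
At the end, for the whole second after the job is handed in: Tube in both troughs (axis within 4 mm across and in height, 0.06 rad), cradle upright within 0.3 rad and on the coupler's side; hinged half down within 0.06 rad, swing bolt upright in the slot within 0.1 rad; all at rest and released (all of step 3 and linear speed of neck_rest below 0.03 m/s and angular speed of neck_rest below 0.3 rad/s); the robot touches nothing.
It fails at once if another thing on the bench was pushed more than 25 mm from its place (distance of any of tape_roll_mid, glue_mid, tub_mid, screwdriver_mid, hammer_mid, hex_mid, brush_mid from where it was at the start of the episode above 0.025 m).
It fails at once if the neck rest was dropped (it fell free at over 0.6 m/s, as from some 2 cm) (contact force between the fingers and neck_rest below 0.05 N and linear speed of neck_rest above 0.6 m/s).
It also fails if it takes over 72 s, if anything falls off the work surface, if the arm or the gripper's body presses on something with over 40 N, if the wrist force passes 120 N, or if a joint passes its speed limit or range.

## Working session

There is one attempt and no reset: what is moved stays moved. The work goes in short steps, Python scripts to look and compute and a tool call to move; the robot and the scene stay as the last step left them, time stands still between calls to the robot, and variables do not carry over. Pictures are saved under pics/ and viewed, and the job is handed in when it is done.

Besides the shell and the picture viewer there is one more tool, called after "Call:" as name(argument=value, ...) on one line, values as JSON. drive_tool: Moves the arm, as the interface text tells. Its arguments: {"type":"object","properties":{"steps":{"type":"array","items":{"type":"object","properties":{"slide":{"type":"array","items":{"type":"number"}},"dr":{"type":"array","items":{"type":"number"}},"fingers":{"type":"number"}}}}},"required":["steps"]}

```bash
ls; mkdir -p pics
python3 - <<'E'
from cell import env, optics
import cv2
print(env.state())
for n in ("side","top"):
    im=optics.read_camera(n); cv2.imwrite(f"pics/{n}0.png",im[:,:,::-1]); 
    m=optics.camera_model(n); print(n,m)
E
```

```text
pics
{'t': 0.0, 'joints': array([ 1.05436026e+00,  4.91565416e-01,  1.55945443e+00, -2.49323528e-05,
        1.09171218e+00, -1.05577741e-01]), 'qvel': array([-0.00077419,  0.00044024,  0.00016153, -0.00055697, -0.00146811,
       -0.00074397]), 'tau': array([ 4.71918065e-04, -6.12631917e+01, -2.58193821e+01,  6.92681805e-02,
        4.80917317e-02, -8.65695006e-05]), 'eef_pos': array([249.47037783, 572.7797664 , 214.05640062]), 'tcp_rot': array([-1.57193169e+00,  9.80799749e-05, -4.10846872e-01]), 'ft_force': array([0.04649316, 0.804663  , 0.69554339]), 'moment': array([0.04585307, 0.02213744, 0.02622813]), 'opening': 1.0018928062668029}
side {'mtx': array([[417.79492994,   0.        , 256.75290473],
       [  0.        , 417.79492994, 184.7206748 ],
       [  0.        ,   0.        ,   1.        ]]), 'R': array([[ 0.90742879, -0.41989009,  0.01628786],
       [-0.21679104, -0.50101014, -0.83784872],
       [ 0.35996476,  0.75675699, -0.54565944]]), 't': array([-491.40548938,  183.82323324,  932.50308638])}
top {'mtx': array([[455.77943067,   0.        , 250.08586469],
       [  0.        , 455.77943067, 194.85255245],
       [  0.        ,   0.        ,   1.        ]]), 'R': array([[ 5.72971029e-03, -9.99983554e-01, -2.47781692e-04],
       [-9.79156245e-01, -5.56006535e-03, -2.03032344e-01],
       [ 2.03027627e-01,  1.40593350e-03, -9.79172000e-01]]), 't': array([   5.89089128,  526.12296968, 1316.67755195])}
```

View pics/side0.png

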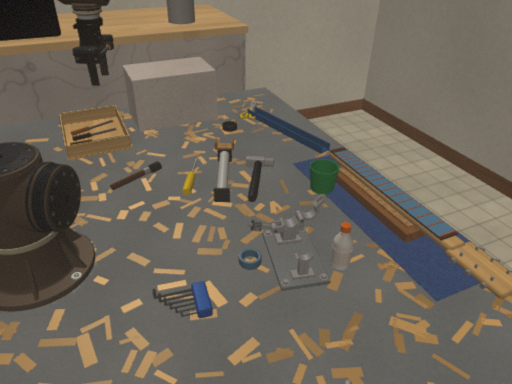

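View pics/top0.png

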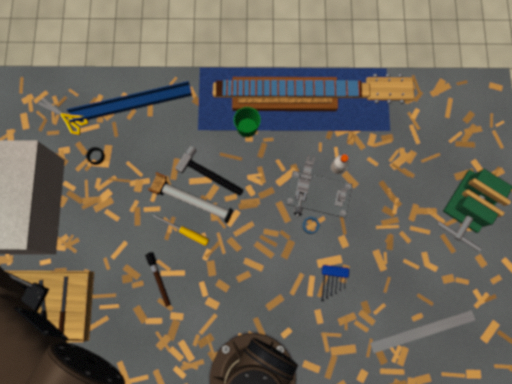

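Run:
```python
import cv2
t=cv2.imread("pics/top0.png"); s=cv2.imread("pics/side0.png")
cv2.imwrite("pics/t_br.png",cv2.resize(t[145:235,270:370],None,fx=6.5,fy=6.5,interpolation=cv2.INTER_CUBIC))
cv2.imwrite("pics/s_br.png",cv2.resize(s[180:295,235:365],None,fx=5,fy=5,interpolation=cv2.INTER_CUBIC))
cv2.imwrite("pics/t_tb.png",cv2.resize(t[140:255,135:260],None,fx=5,fy=5,interpolation=cv2.INTER_CUBIC))
cv2.imwrite("pics/s_tb.png",cv2.resize(s[110:215,170:290],None,fx=5,fy=5,interpolation=cv2.INTER_CUBIC))
```

```text
(no output)
```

View pics/t_br.png

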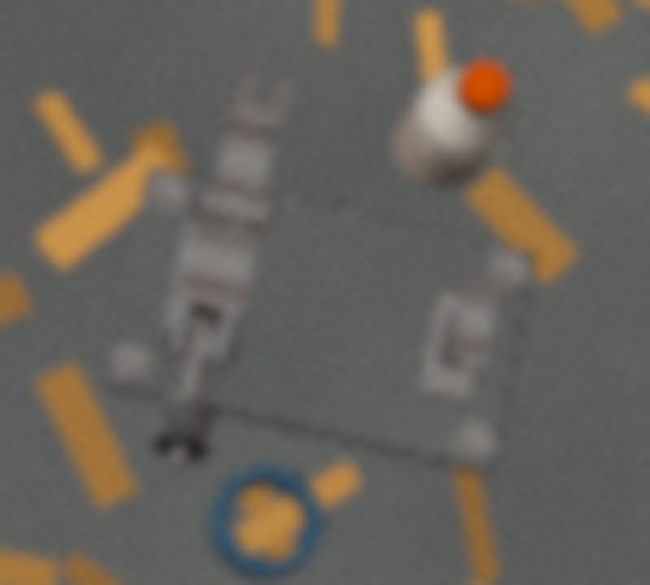

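View pics/s_br.png

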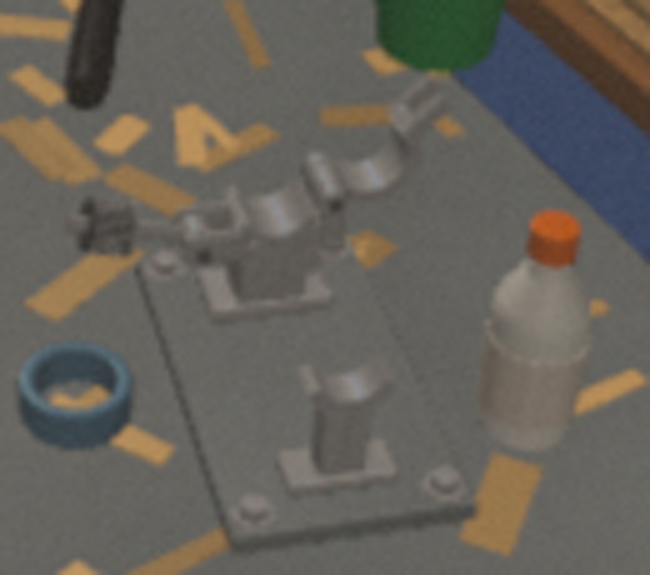

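View pics/t_tb.png

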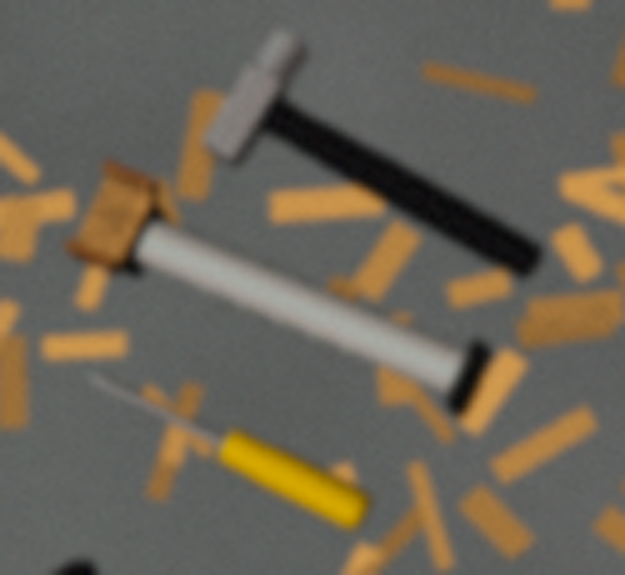

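View pics/s_tb.png

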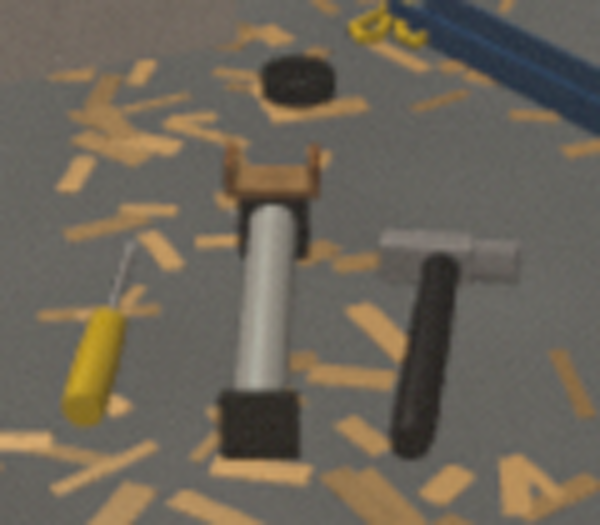

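```bash
cat > h.py <<'E'
import numpy as np, cv2
from cell import env, optics
C={n:optics.camera_model(n) for n in("top","side")}
def ray(n,px):
    c=C[n]; d=c["R"].T@np.linalg.inv(c["mtx"])@np.array([px[0],px[1],1.]); o=-c["R"].T@c["t"]; return o,d
def onz(n,px,z):
    o,d=ray(n,px); return o+d*(z-o[2])/d[2]
def proj(n,X):
    c=C[n]; p=c["mtx"]@(c["R"]@np.asarray(X,float)+c["t"]); return p[:2]/p[2]
def tri(pt,ps):
    o1,d1=ray("top",pt);o2,d2=ray("side",ps)
    d1/=np.linalg.norm(d1);d2/=np.linalg.norm(d2)
    a,b=np.linalg.lstsq(np.c_[d1,-d2],o2-o1,rcond=None)[0]
    p,q=o1+a*d1,o2+b*d2; return (p+q)/2,np.linalg.norm(p-q)
E
python3 - <<'E'
from h import *
t=lambda x,y:(x/6.5+270-.4,y/6.5+145-.4)
s=lambda x,y:(x/5+235-.4,y/5+180-.4)
T=[onz("top",t(*p),14) for p in[(170,190),(132,362),(508,265),(473,440)]]
print(np.round(T,1), np.mean(T,0))
S=[onz("side",s(*p),14) for p in[(165,262),(253,507),(445,480)]]
print(np.round(S,1))
a=(T[0]+T[1]-T[2]-T[3])[:2]; print("yaw from y axis",np.arctan2(a[1],a[0])-np.pi/2, np.linalg.norm(T[0]-T[2]),np.linalg.norm(T[1]-T[3]),np.linalg.norm(T[0]-T[1]))
# tube
for n in("top","side"):
    im=cv2.imread(f"pics/{n}0.png"); hsv=cv2.cvtColor(im,cv2.COLOR_BGR2HSV)
    m=((hsv[...,2]>140)&(hsv[...,1]<45)).astype(np.uint8)
    box=np.zeros_like(m)
    if n=="top": box[180:225,155:232]=1
    else: box[145:195,208:240]=1
    m*=box
    k,l,st,ce=cv2.connectedComponentsWithStats(m)
    i=1+np.argmax(st[1:,4]); c=np.argwhere(l==i)[:,::-1].astype(np.float32)
    r=cv2.minAreaRect(c); bp=cv2.boxPoints(r)
    print(n,r,ce[i]); 
    if n=="top":print(np.round([onz("top",p,26) for p in bp],1))
    else: print(np.round([onz("side",p,41) for p in bp],1))
E
```

```text
[[ 602.3 -133.5   14. ]
 [ 517.9 -114.2   14. ]
 [ 566.2 -294.6   14. ]
 [ 481.3 -274.9   14. ]] [ 541.92140572 -204.28100187   14.        ]
[[ 518.5 -112.7   14. ]
 [ 481.2 -274.3   14. ]
 [ 564.9 -294.1   14. ]]
yaw from y axis -0.22222948919676977 165.16805978749946 164.84545548902952 86.57488681059945
top ((194.22256469726562, 200.9880828857422), (66.82649993896484, 6.818216800689697), 23.498565673828125) [194.51716247 201.1624714 ]
[[543.1 279.3  26. ]
 [562.9 271.8  26. ]
 [480.6  81.4  26. ]
 [461.3  89.3  26. ]]
side ((221.9010009765625, 168.99009704589844), (5.572208404541016, 36.21935272216797), 5.710593223571777) [221.80412371 169.47938144]
[[462.4  87.3  41. ]
 [544.5 276.6  41. ]
 [559.2 266.3  41. ]
 [475.3  78.7  41. ]]
```

```bash
cat >> h.py <<'E'
from scipy.spatial.transform import Rotation as Ro
def go(pos,R=None,n=5):
    """print slide (m) & dr to reach measured pos/rotation R (Rotation) from here"""
    s=env.state(); R0=Ro.from_euler("xyz",s["tcp_rot"])
    sl=R0.inv().apply(np.asarray(pos)-s["eef_pos"])/1000
    dr=np.zeros(3) if R is None else (R0.inv()*R).as_rotvec()
    print("t",round(s["t"],2),"pos",np.round(s["eef_pos"],1),"rot",np.round(s["tcp_rot"],3),"op",round(s["opening"],3),"F",np.round(s["ft_force"],1))
    print("slide",np.round(sl,4),"dr",np.round(dr,3),"rows>=",np.ceil(max(np.linalg.norm(sl)/.0417,np.linalg.norm(dr)/.125)))
def down(yaw): return Ro.from_euler("xyz",[-np.pi/2,0,yaw])
BC=np.array([541.9,-204.3,0]);BR=Ro.from_euler("z",-0.222)
def br(x,y,z): return BC+BR.apply([x,y,z])
E
python3 - <<'E'
from h import *
go([512,180.4,140],down(-1.974))
print(br(0,-5,75))
for n,p,z in [("glue",(343.5,158.5),115),("tape",(311,225),20),("tub",(247,120),75)]: print(n,onz("top",p,z), BR.inv().apply(onz("top",p,z)-BC))
E
```

```text
t 0.1 pos [249.5 572.8 214.1] rot [-1.572  0.    -0.411] op 1.001 F [ 1.3  0.5 -0.2]
slide [ 0.3974  0.0743 -0.2549] dr [1.000e-03 1.563e+00 1.000e-03] rows>= 13.0
[ 540.7990951  -209.17729519   75.        ]
glue [ 623.33027886 -263.21264229  115.        ] [ 92.40334486 -39.53747079 115.        ]
tape [ 440.53245229 -176.86754494   20.        ] [-104.91999548    4.44003022   20.        ]
tub [755.92922354  19.66055767  75.        ] [159.4648855  265.58951449  75.        ]
```

Call:
drive_tool(steps=[{"slide": [0.027, 0, -0.017], "dr": [0, 0.104, 0], "fingers": 0.0951}, {"slide": [0.053, 0, -0.034], "dr": [0, 0.208, 0], "fingers": 0.09}, {"slide": [0.08, 0.005, -0.051], "dr": [0, 0.312, 0], "fingers": 0.08}, {"slide": [0.106, 0.01, -0.068], "dr": [0, 0.417, 0], "fingers": 0.07}, {"slide": [0.132, 0.015, -0.085], "dr": [0, 0.521, 0], "fingers": 0.06}])

```text
t: 0.52
eef_pos: [337.1, 441.0, 199.3]
tcp_rot: [-1.571, -0.0, -0.937]
ft_force: [1.1, -0.1, 0.6]
opening: 0.793
```

Run:
```python
from h import *
go([512,180.4,140],down(-1.974))
```

```text
t 0.52 pos [337.1 441.  199.3] rot [-1.571 -0.    -0.937] op 0.793 F [ 1.1 -0.1  0.6]
slide [ 0.3136  0.0593 -0.0135] dr [0.    1.037 0.   ] rows>= 9.0
```

Call:
drive_tool(steps=[{"slide": [0.031, 0.006, -0.001], "dr": [0, 0.104, 0], "fingers": 0.06}, {"slide": [0.063, 0.012, -0.003], "dr": [0, 0.208, 0], "fingers": 0.06}, {"slide": [0.094, 0.018, -0.004], "dr": [0, 0.311, 0], "fingers": 0.06}, {"slide": [0.125, 0.024, -0.005], "dr": [0, 0.415, 0], "fingers": 0.06}, {"slide": [0.157, 0.03, -0.007], "dr": [0, 0.519, 0], "fingers": 0.06}])

```text
t: 0.93
eef_pos: [425.2, 310.9, 169.2]
tcp_rot: [-1.571, 0.0, -1.456]
ft_force: [0.3, 0.6, -0.5]
opening: 0.633
```

Run:
```python
from h import *
go([512,180.4,140],down(-1.974))
```

```text
t 0.93 pos [425.2 310.9 169.2] rot [-1.571  0.    -1.456] op 0.633 F [ 0.3  0.6 -0.5]
slide [0.1396 0.0292 0.0712] dr [0.    0.518 0.   ] rows>= 5.0
```

Call:
drive_tool(steps=[{"slide": [0.028, 0.006, 0.0142], "dr": [0, 0.104, 0], "fingers": 0.06}, {"slide": [0.056, 0.012, 0.0285], "dr": [0, 0.207, 0], "fingers": 0.06}, {"slide": [0.084, 0.0175, 0.0427], "dr": [0, 0.311, 0], "fingers": 0.06}, {"slide": [0.1117, 0.0234, 0.057], "dr": [0, 0.414, 0], "fingers": 0.06}, {"slide": [0.1396, 0.0292, 0.0712], "dr": [0, 0.518, 0], "fingers": 0.06}])

```text
t: 1.35
eef_pos: [512.6, 180.7, 140.0]
tcp_rot: [-1.571, -0.0, -1.974]
ft_force: [0.5, 0.8, -0.9]
opening: 0.629
```

Run:
```python
from h import *
im=optics.read_camera("top")
cv2.imwrite("pics/t1.png",cv2.resize(im[120:265,115:280,::-1],None,fx=4,fy=4))
go([512,180.4,9],down(-1.974))
```

```text
t 1.4 pos [515.1 177.2 139. ] rot [-1.570e+00 -1.000e-03 -1.984e+00] op 0.634 F [ 1.9 -3.2 -0.6]
slide [-0.0017  0.13   -0.0042] dr [-0.    -0.01   0.001] rows>= 4.0
```

View pics/t1.png

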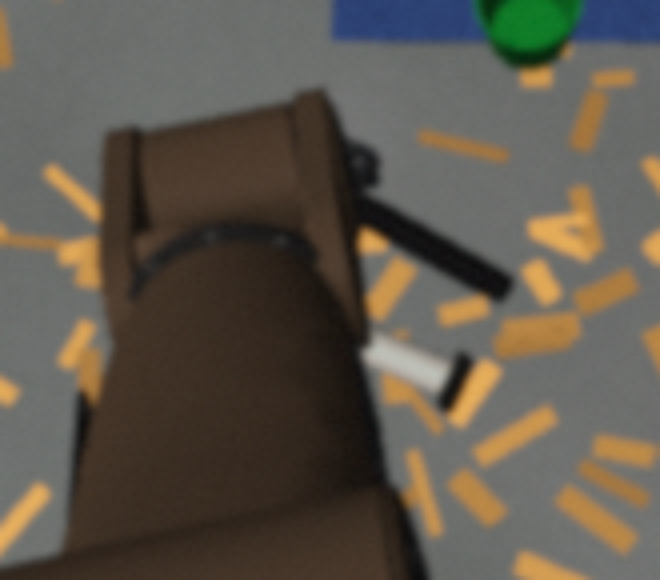

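Call:
drive_tool(steps=[{"slide": [0, 0, 0], "fingers": 0.06}, {"slide": [0, 0.03, 0], "fingers": 0.06}, {"slide": [0, 0.06, 0], "fingers": 0.06}, {"slide": [0, 0.08, 0], "fingers": 0.06}, {"slide": [0, 0.08, 0], "fingers": 0.06}])

```text
invalid input
```

Run:
```python
from h import *
im=optics.read_camera("side")
cv2.imwrite("pics/s1.png",cv2.resize(im[100:220,150:300,::-1],None,fx=5,fy=5))
go([512,180.4,9],down(-1.974))
```

```text
t 1.45 pos [513.7 179.  139.4] rot [-1.571e+00 -1.000e-03 -1.976e+00] op 0.629 F [ 0.3  1.1 -1. ]
slide [-0.0007  0.1304 -0.0021] dr [ 0.001 -0.002  0.001] rows>= 4.0
```

View pics/s1.png

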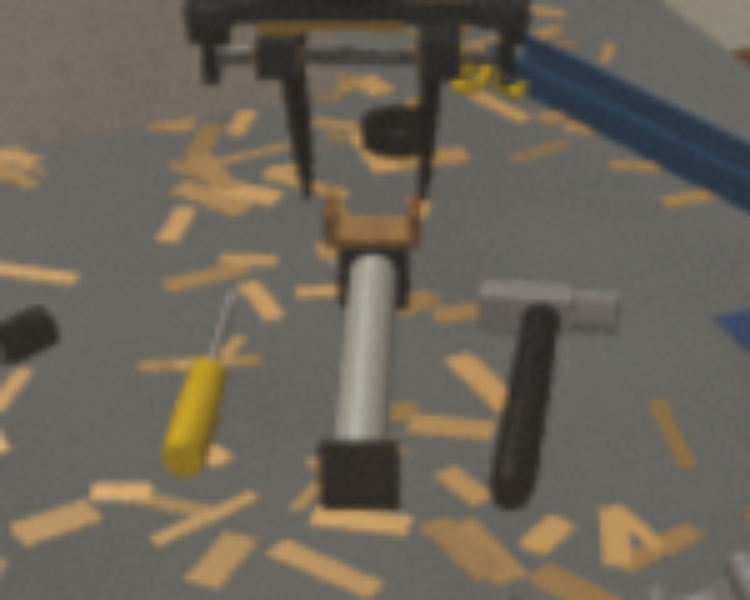

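All three keys are needed in each row. The side picture shows the open fingers straddling the tube line, above it.

Call:
drive_tool(steps=[{"slide": [0, 0.025, -0.002], "dr": [0, 0, 0], "fingers": 0.06}, {"slide": [0, 0.05, -0.002], "dr": [0, 0, 0], "fingers": 0.06}, {"slide": [0, 0.07, -0.002], "dr": [0, 0, 0], "fingers": 0.06}, {"slide": [0, 0.08, -0.002], "dr": [0, 0, 0], "fingers": 0.06}, {"slide": [0, 0.08, -0.002], "dr": [0, 0, 0], "fingers": 0.06}])

```text
t: 1.87
eef_pos: [509.1, 183.1, 58.7]
tcp_rot: [-1.574, -0.002, -1.968]
ft_force: [-0.7, 0.2, 0.1]
opening: 0.629
```

Run:
```python
from h import *
go([512,180.4,9],down(-1.974))
```

```text
t 1.87 pos [509.1 183.1  58.7] rot [-1.574 -0.002 -1.968] op 0.629 F [-0.7  0.2  0.1]
slide [0.0012 0.0497 0.0039] dr [0.003 0.006 0.002] rows>= 2.0
```

Call:
drive_tool(steps=[{"slide": [0, 0.015, 0.002], "dr": [0, 0, 0], "fingers": 0.06}, {"slide": [0, 0.03, 0.002], "dr": [0, 0, 0], "fingers": 0.06}, {"slide": [0, 0.042, 0.002], "dr": [0, 0, 0], "fingers": 0.06}, {"slide": [0, 0.048, 0.002], "dr": [0, 0, 0], "fingers": 0.06}, {"slide": [0, 0.048, 0.002], "dr": [0, 0, 0], "fingers": 0.06}])

```text
t: 2.28
eef_pos: [511.9, 182.3, 12.3]
tcp_rot: [-1.571, -0.0, -1.968]
ft_force: [0.1, 0.5, -0.5]
opening: 0.633
```

Call:
drive_tool(steps=[{"slide": [0, 0, 0], "dr": [0, 0, 0], "fingers": 0.045}, {"slide": [0, 0, 0], "dr": [0, 0, 0], "fingers": 0.04}, {"slide": [0, 0, 0], "dr": [0, 0, 0], "fingers": 0.035}, {"slide": [0, 0, 0], "dr": [0, 0, 0], "fingers": 0.03}, {"slide": [0, 0, 0], "dr": [0, 0, 0], "fingers": 0.025}])

```text
t: 2.7
eef_pos: [512.5, 182.2, 13.0]
tcp_rot: [-1.57, 0.001, -1.969]
ft_force: [3.1, -2.3, 1.5]
opening: 0.336
```

Call:
drive_tool(steps=[{"slide": [0, 0, 0], "dr": [0, 0, 0], "fingers": 0.01}, {"slide": [0, 0, 0], "dr": [0, 0, 0], "fingers": 0.01}, {"slide": [0, 0, 0], "dr": [0, 0, 0], "fingers": 0.01}])

```text
t: 2.95
eef_pos: [512.7, 182.1, 12.9]
tcp_rot: [-1.569, 0.001, -1.969]
ft_force: [1.6, -1.3, 5.5]
opening: 0.31
```

Run:
```python
from h import *
go([512,180.4,160],down(-1.974))
im=optics.read_camera("side")
cv2.imwrite("pics/s2.png",cv2.resize(im[100:220,150:300,::-1],None,fx=5,fy=5))
```

```text
t 2.95 pos [512.7 182.1  12.9] rot [-1.569e+00  1.000e-03 -1.969e+00] op 0.31 F [ 1.6 -1.3  5.5]
slide [ 0.0017 -0.1471  0.0002] dr [-0.001  0.005 -0.001] rows>= 4.0
```

View pics/s2.png

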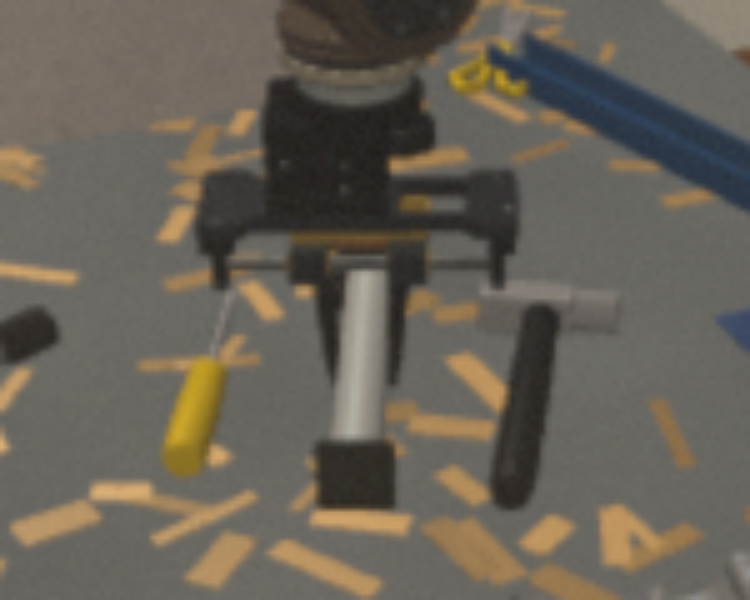

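Call:
drive_tool(steps=[{"slide": [0, -0.005, 0], "dr": [0, 0, 0], "fingers": 0.01}, {"slide": [0, -0.02, 0], "dr": [0, 0, 0], "fingers": 0.01}, {"slide": [0, -0.04, 0], "dr": [0, 0, 0], "fingers": 0.01}, {"slide": [0, -0.06, 0], "dr": [0, 0, 0], "fingers": 0.01}, {"slide": [0, -0.08, 0], "dr": [0, 0, 0], "fingers": 0.01}])

```text
t: 3.42
eef_pos: [511.1, 182.0, 92.8]
tcp_rot: [-1.573, -0.001, -1.969]
ft_force: [-0.4, 0.6, -6.0]
opening: 0.306
```

Call:
drive_tool(steps=[{"slide": [0, -0.02, 0], "dr": [0, 0, 0], "fingers": 0.01}, {"slide": [0, -0.04, 0], "dr": [0, 0, 0], "fingers": 0.01}, {"slide": [0, -0.06, 0], "dr": [0, 0, 0], "fingers": 0.01}, {"slide": [0, -0.067, 0], "dr": [0, 0, 0], "fingers": 0.01}, {"slide": [0, -0.067, 0], "dr": [0, 0, 0], "fingers": 0.01}])

```text
t: 3.83
eef_pos: [512.1, 182.2, 160.5]
tcp_rot: [-1.57, 0.001, -1.969]
ft_force: [0.4, 0.3, -5.6]
opening: 0.311
```

Run:
```python
from h import *
go(br(0,-3.5,160),down(-1.793))
im=optics.read_camera("side")
cv2.imwrite("pics/s3.png",cv2.resize(im[60:220,150:300,::-1],None,fx=3.7,fy=3.7))
```

```text
t 3.83 pos [512.1 182.2 160.5] rot [-1.570e+00  1.000e-03 -1.969e+00] op 0.311 F [ 0.4  0.3 -5.6]
slide [0.3483 0.0004 0.1778] dr [-0.001 -0.176 -0.001] rows>= 10.0
```

View pics/s3.png

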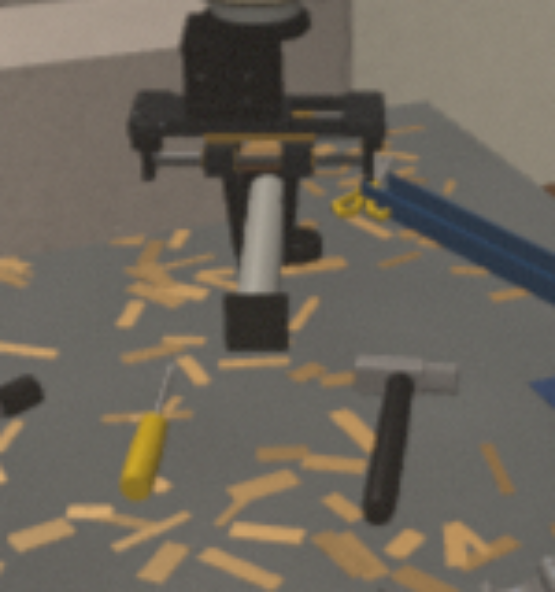

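Call:
drive_tool(steps=[{"slide": [0.014, 0, 0.007], "dr": [0, -0.006, 0], "fingers": 0.01}, {"slide": [0.038, 0, 0.019], "dr": [0, -0.018, 0], "fingers": 0.01}, {"slide": [0.066, 0, 0.034], "dr": [0, -0.033, 0], "fingers": 0.01}, {"slide": [0.094, 0, 0.048], "dr": [0, -0.047, 0], "fingers": 0.01}, {"slide": [0.122, 0, 0.062], "dr": [0, -0.06, 0], "fingers": 0.01}])

```text
t: 4.3
eef_pos: [521.0, 44.4, 157.6]
tcp_rot: [-1.574, -0.001, -1.907]
ft_force: [1.7, -0.0, -5.5]
opening: 0.312
```

Run:
```python
from h import *
go(br(0,-3.5,160),down(-1.793))
```

```text
t 4.3 pos [521.   44.4 157.6] rot [-1.574e+00 -1.000e-03 -1.907e+00] op 0.312 F [ 1.7 -0.  -5.5]
slide [ 0.2313 -0.0025  0.1023] dr [ 0.003 -0.114  0.001] rows>= 7.0
```

Call:
drive_tool(steps=[{"slide": [0.026, 0, 0.011], "dr": [0, -0.012, 0], "fingers": 0.01}, {"slide": [0.052, 0, 0.023], "dr": [0, -0.025, 0], "fingers": 0.01}, {"slide": [0.078, 0, 0.034], "dr": [0, -0.038, 0], "fingers": 0.01}, {"slide": [0.104, 0, 0.046], "dr": [0, -0.051, 0], "fingers": 0.01}, {"slide": [0.13, 0, 0.057], "dr": [0, -0.064, 0], "fingers": 0.01}])

```text
t: 4.72
eef_pos: [531.8, -97.2, 157.6]
tcp_rot: [-1.574, 0.0, -1.844]
ft_force: [0.2, 0.2, -5.3]
opening: 0.31
```

Run:
```python
from h import *
go(br(0,-3.5,160),down(-1.793))
```

```text
t 4.72 pos [531.8 -97.2 157.6] rot [-1.574  0.    -1.844] op 0.31 F [ 0.2  0.2 -5.3]
slide [ 0.1039 -0.0025  0.0388] dr [ 0.003 -0.051 -0.   ] rows>= 3.0
```

Call:
drive_tool(steps=[{"slide": [0.026, 0, 0.01], "dr": [0, -0.013, 0], "fingers": 0.01}, {"slide": [0.052, 0, 0.019], "dr": [0, -0.026, 0], "fingers": 0.01}, {"slide": [0.075, 0, 0.028], "dr": [0, -0.038, 0], "fingers": 0.01}, {"slide": [0.092, 0, 0.035], "dr": [0, -0.048, 0], "fingers": 0.01}, {"slide": [0.102, 0, 0.0385], "dr": [0, -0.051, 0], "fingers": 0.01}])

```text
t: 5.13
eef_pos: [541.5, -206.3, 157.4]
tcp_rot: [-1.573, 0.001, -1.795]
ft_force: [-0.0, -0.7, -5.3]
opening: 0.306
```

Call:
drive_tool(steps=[{"slide": [0, 0, 0], "dr": [0, 0, 0], "fingers": 0.01}, {"slide": [0, 0, 0], "dr": [0, 0, 0], "fingers": 0.01}, {"slide": [0, 0, 0], "dr": [0, 0, 0], "fingers": 0.01}])

```text
t: 5.38
eef_pos: [541.7, -203.5, 158.7]
tcp_rot: [-1.572, 0.001, -1.794]
ft_force: [0.6, -0.3, -4.9]
opening: 0.308
```

Run:
```python
from h import *
go(br(0,-3.5,160),down(-1.793))
for n in("side","top"):
    im=optics.read_camera(n)
    cv2.imwrite(f"pics/{n}4.png",im[:,:,::-1])
    c=im[130:300,220:370] if n=="side" else im[130:260,230:380]
    cv2.imwrite(f"pics/{n}4c.png",cv2.resize(c[:,:,::-1],None,fx=3.5,fy=3.5,interpolation=cv2.INTER_CUBIC))
```

```text
t 5.38 pos [ 541.7 -203.5  158.7] rot [-1.572e+00  1.000e-03 -1.794e+00] op 0.308 F [ 0.6 -0.3 -4.9]
slide [ 0.0042 -0.0013  0.0004] dr [ 0.001 -0.001 -0.001] rows>= 1.0
```

View pics/side4c.png

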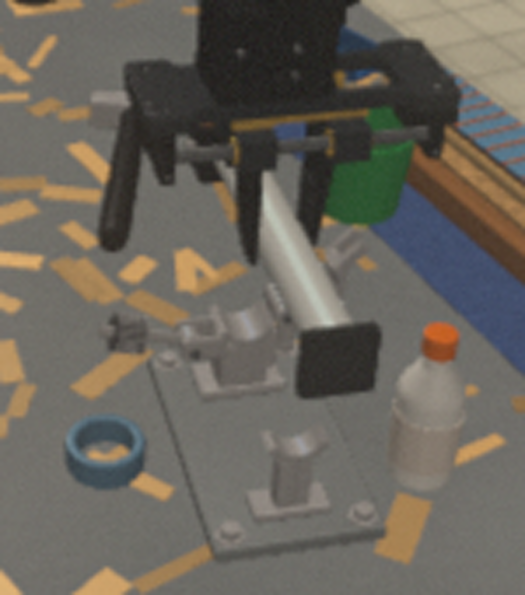

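View pics/top4c.png

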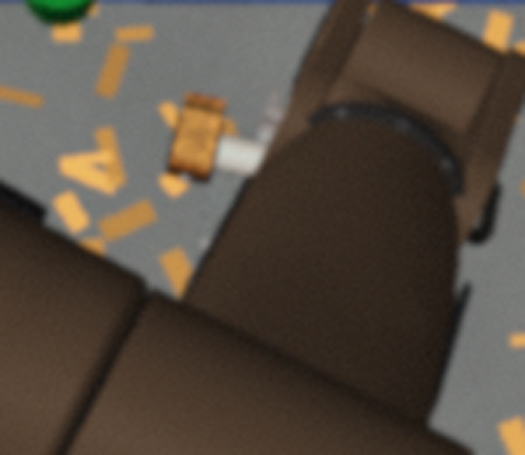

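Run:
```python
from h import *
s=env.state(); R=Ro.from_euler("z",s["tcp_rot"][2]+np.pi/2)
p0=s["eef_pos"]+[0,0,13.1]
f=lambda y,z=0:p0+R.apply([0,y-1.8,z])
print("top axis",[proj("top",f(y)).round(1) for y in(70,85,100,105)],"seen", (297.7,174.6))
print("foot back face",proj("side",f(-117,-4)).round(1),"seen",(316.6,233.4), [proj("side",f(-117,z)).round(1) for z in(-26,18)])
# axis in side image: white tube edges
im=cv2.imread("pics/side4.png").astype(int)
for r in (185,195,205,215):
    row=im[r]; m=np.where((row.min(1)>140)&(row.max(1)-row.min(1)<40))[0]; m=m[(m>285)&(m<330)]; print(r,m.min(),m.max(),m.mean())
print([ (y,proj("side",f(y)).round(1)) for y in (-100,-80,-60,-40)])
```

```text
top axis [array([302.8, 175.5]), array([297.5, 174.3]), array([292.2, 173.2]), array([290.5, 172.8])] seen (297.7, 174.6)
foot back face [317.2 233.2] seen (316.6, 233.4) [array([316.1, 242.1]), array([318.3, 223.9])]
185 295 298 296.5
195 296 303 299.5
205 301 309 305.0
215 305 314 309.5
[(-100, array([314.4, 225.9])), (-80, array([311.1, 219.6])), (-60, array([307.9, 213.5])), (-40, array([304.9, 207.6]))]
```

Call:
drive_tool(steps=[{"slide": [0.002, 0.012, 0], "dr": [0.001, 0, 0], "fingers": 0.01}, {"slide": [0.004, 0.03, 0], "dr": [0.001, 0, 0], "fingers": 0.01}, {"slide": [0.0042, 0.05, 0], "dr": [0.001, 0, 0], "fingers": 0.01}, {"slide": [0.0042, 0.066, 0], "dr": [0.001, 0, 0], "fingers": 0.01}, {"slide": [0.0042, 0.073, 0], "dr": [0.001, 0, 0], "fingers": 0.01}])

```text
t: 5.9
eef_pos: [540.4, -207.5, 84.6]
tcp_rot: [-1.572, 0.001, -1.793]
ft_force: [-0.1, -0.1, -6.0]
opening: 0.308
```

Call:
drive_tool(steps=[{"slide": [0, 0, 0], "dr": [0, 0, 0], "fingers": 0.01}, {"slide": [0, 0, 0], "dr": [0, 0, 0], "fingers": 0.01}, {"slide": [0, 0, 0], "dr": [0, 0, 0], "fingers": 0.01}])

```text
t: 6.15
eef_pos: [541.7, -208.6, 87.4]
tcp_rot: [-1.568, -0.0, -1.793]
ft_force: [-0.6, -0.2, -5.6]
opening: 0.312
```

Run:
```python
from h import *
go(br(0,-3.5,61.9),down(-1.793))
for n in("side",):
    im=optics.read_camera(n)
    c=im[130:300,220:370]
    cv2.imwrite(f"pics/{n}5c.png",cv2.resize(c[:,:,::-1],None,fx=3.5,fy=3.5,interpolation=cv2.INTER_CUBIC))
```

```text
t 6.15 pos [ 541.7 -208.6   87.4] rot [-1.568 -0.    -1.793] op 0.312 F [-0.6 -0.2 -5.6]
slide [-0.0007  0.0255 -0.0008] dr [-0.002 -0.     0.   ] rows>= 1.0
```

View pics/side5c.png

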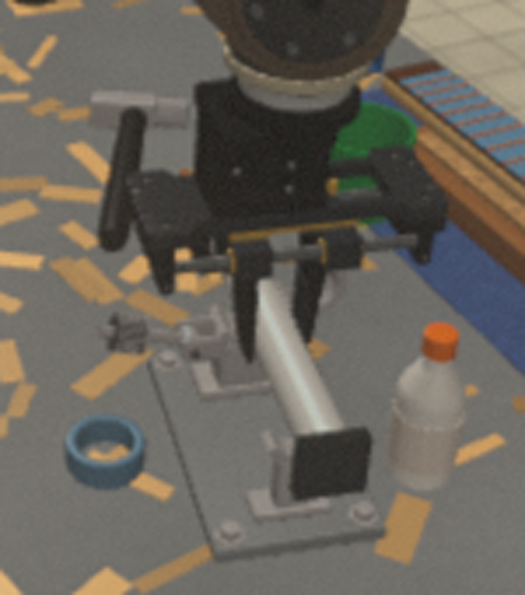

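Call:
drive_tool(steps=[{"slide": [0, 0.005, -0.001], "dr": [-0.002, 0, 0], "fingers": 0.01}, {"slide": [0, 0.01, -0.001], "dr": [-0.002, 0, 0], "fingers": 0.01}, {"slide": [0, 0.015, -0.001], "dr": [-0.002, 0, 0], "fingers": 0.01}, {"slide": [0, 0.019, -0.001], "dr": [-0.002, 0, 0], "fingers": 0.01}, {"slide": [0, 0.021, -0.001], "dr": [-0.002, 0, 0], "fingers": 0.01}])

```text
t: 6.62
eef_pos: [539.9, -208.3, 64.6]
tcp_rot: [-1.573, 0.0, -1.794]
ft_force: [0.6, 0.2, -5.1]
opening: 0.31
```

Call:
drive_tool(steps=[{"slide": [0, 0.001, 0], "dr": [0, 0, 0], "fingers": 0.01}, {"slide": [0, 0.002, 0], "dr": [0, 0, 0], "fingers": 0.01}, {"slide": [0, 0.003, 0], "dr": [0, 0, 0], "fingers": 0.01}])

```text
t: 6.87
eef_pos: [540.3, -208.5, 62.4]
tcp_rot: [-1.572, 0.0, -1.794]
ft_force: [0.6, 1.4, -5.3]
opening: 0.31
```

Call:
drive_tool(steps=[{"slide": [0, 0.001, 0], "dr": [0, 0, 0], "fingers": 0.01}, {"slide": [0, 0.001, 0], "dr": [0, 0, 0], "fingers": 0.01}, {"slide": [0, 0.001, 0], "dr": [0, 0, 0], "fingers": 0.01}])

```text
t: 7.12
eef_pos: [540.3, -208.5, 61.6]
tcp_rot: [-1.571, -0.0, -1.794]
ft_force: [-0.1, 0.3, -2.5]
opening: 0.309
```

Run:
```python
from h import *
go(br(0,-3.5,61.9),down(-1.793))
for n in("side",):
    im=optics.read_camera(n)
    c=im[130:300,220:370]
    cv2.imwrite(f"pics/{n}6c.png",cv2.resize(c[:,:,::-1],None,fx=3.5,fy=3.5,interpolation=cv2.INTER_CUBIC))
```

```text
t 7.12 pos [ 540.3 -208.5   61.6] rot [-1.571 -0.    -1.794] op 0.309 F [-0.1  0.3 -2.5]
slide [-0.001  -0.0003  0.0007] dr [ 0.001 -0.001  0.   ] rows>= 1.0
```

View pics/side6c.png

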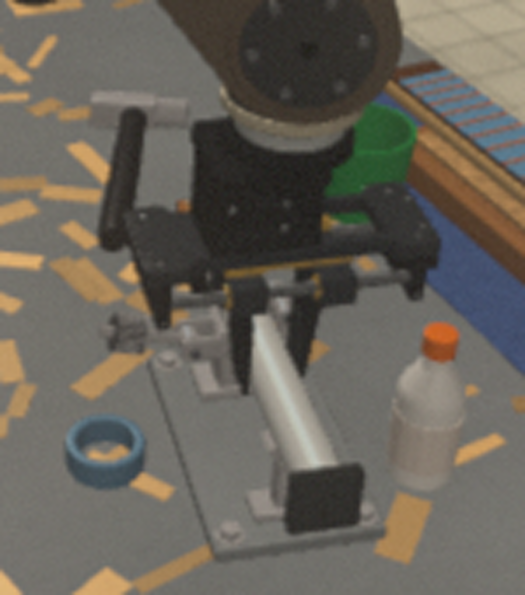

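Call:
drive_tool(steps=[{"slide": [0, 0.0007, 0.0005], "dr": [0, 0, 0], "fingers": 0.01}, {"slide": [0, 0.0007, 0.0005], "dr": [0, 0, 0], "fingers": 0.01}, {"slide": [0, 0.0007, 0.0005], "dr": [0, 0, 0], "fingers": 0.01}])

```text
t: 7.42
eef_pos: [540.4, -208.6, 61.5]
tcp_rot: [-1.572, -0.0, -1.794]
ft_force: [-3.6, -1.0, 6.2]
opening: 0.307
```

Run:
```python
from h import *
go(br(0,-3.5,61.9),down(-1.793))
for n in("side","top"):
    im=optics.read_camera(n)
    cv2.imwrite(f"pics/{n}7.png",im[:,:,::-1])
s=env.state(); R=Ro.from_euler("z",-.222)
p0=br(0,-5,75)
f=lambda y,z=0:p0+R.apply([0,y,z])
print("top axis",[proj("top",f(y)).round(1) for y in(70,85,100,105)])
print("foot back face",proj("side",f(-117,-4)).round(1), [proj("side",f(-117,z)).round(1) for z in(-26,18)])
im=cv2.imread("pics/side7.png").astype(int)
for r in (230,240,250,260):
    row=im[r]; m=np.where((row.min(1)>125)&(row.max(1)-row.min(1)<40))[0]; m=m[(m>285)&(m<320)]; print(r,m.min(),m.max(),m.mean())
print([ (y,proj("side",f(y)).round(1)) for y in (-100,-80,-60,-40)])
```

```text
t 7.42 pos [ 540.4 -208.6   61.5] rot [-1.572 -0.    -1.794] op 0.307 F [-3.6 -1.   6.2]
slide [-0.001  -0.0004  0.0005] dr [ 0.001 -0.001  0.   ] rows>= 1.0
top axis [array([300.5, 183.8]), array([295.6, 182.7]), array([290.6, 181.6]), array([289. , 181.2])]
foot back face [313.3 272.2] [array([312.3, 280. ]), array([314.3, 264.1])]
230 292 300 296.0
240 295 306 300.5
250 298 310 304.0
260 303 315 309.0
[(-100, array([310.7, 264.8])), (-80, array([307.7, 258.1])), (-60, array([304.8, 251.6])), (-40, array([301.9, 245.4]))]
```

Call:
drive_tool(steps=[{"slide": [0, 0, 0], "dr": [0, 0, 0], "fingers": 0.032}, {"slide": [0, 0, 0], "dr": [0, 0, 0], "fingers": 0.036}, {"slide": [0, 0, 0], "dr": [0, 0, 0], "fingers": 0.042}, {"slide": [0, 0, 0], "dr": [0, 0, 0], "fingers": 0.048}, {"slide": [0, 0, 0], "dr": [0, 0, 0], "fingers": 0.052}])

```text
t: 7.93
eef_pos: [540.8, -208.5, 60.7]
tcp_rot: [-1.572, 0.0, -1.794]
ft_force: [-0.3, -0.6, 0.4]
opening: 0.514
```

Call:
drive_tool(steps=[{"slide": [0, -0.008, 0], "dr": [0, 0, 0], "fingers": 0.052}, {"slide": [0, -0.025, 0], "dr": [0, 0, 0], "fingers": 0.052}, {"slide": [0, -0.05, 0], "dr": [0, 0, 0], "fingers": 0.052}, {"slide": [0, -0.075, 0], "dr": [0, 0, 0], "fingers": 0.052}, {"slide": [0, -0.1, 0], "dr": [0, 0, 0], "fingers": 0.052}])

```text
t: 8.35
eef_pos: [540.6, -208.5, 162.3]
tcp_rot: [-1.572, 0.0, -1.794]
ft_force: [0.8, -0.4, 0.3]
opening: 0.546
```

Call:
drive_tool(steps=[{"slide": [0, -0.02, 0], "dr": [0, 0, 0], "fingers": 0.052}, {"slide": [-0.015, -0.04, 0], "dr": [0, 0, 0], "fingers": 0.052}, {"slide": [-0.03, -0.06, 0], "dr": [0, 0, 0], "fingers": 0.052}, {"slide": [-0.03, -0.07, 0], "dr": [0, 0, 0], "fingers": 0.052}])

```text
t: 8.68
eef_pos: [548.1, -177.8, 233.7]
tcp_rot: [-1.569, -0.0, -1.793]
ft_force: [-0.2, -0.1, 1.0]
opening: 0.55
```

Run:
```python
from h import *
go(br(0,-3.5,61.9),down(-1.793))
for n in("side","top"):
    im=optics.read_camera(n)
    cv2.imwrite(f"pics/{n}8.png",im[:,:,::-1])
    c=im[150:300,220:370] if n=="side" else im[130:260,230:380]
    cv2.imwrite(f"pics/{n}8c.png",cv2.resize(c[:,:,::-1],None,fx=4,fy=4,interpolation=cv2.INTER_CUBIC))
```

```text
t 8.68 pos [ 548.1 -177.8  233.7] rot [-1.569 -0.    -1.793] op 0.55 F [-0.2 -0.1  1. ]
slide [ 0.0307  0.1718 -0.0006] dr [-0.002  0.     0.   ] rows>= 5.0
```

View pics/side8c.png

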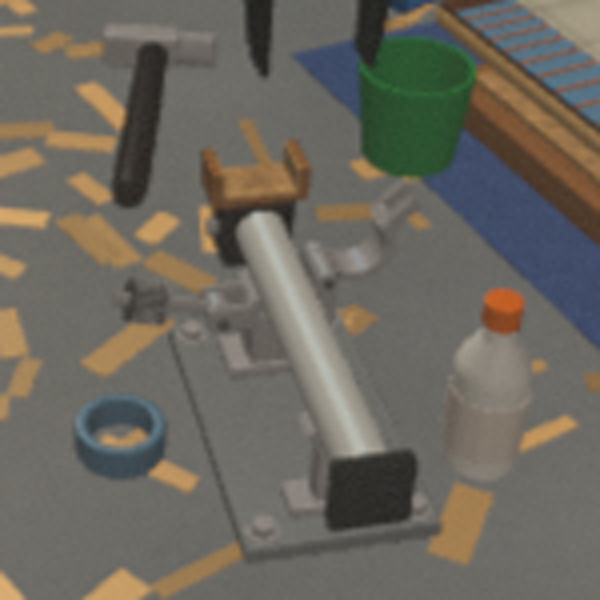

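View pics/top8c.png

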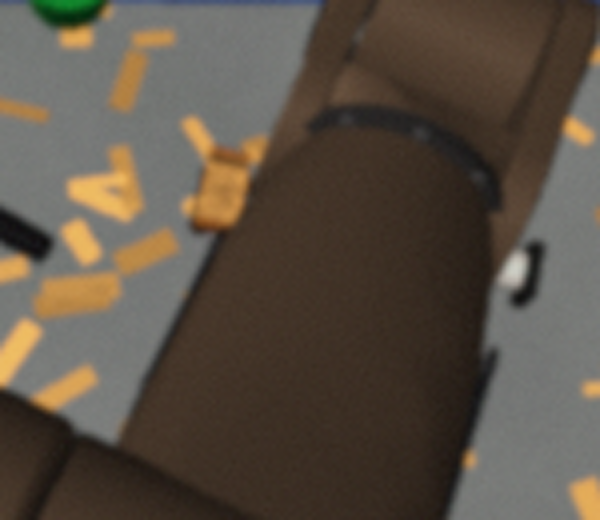

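```bash
python3 - <<'E'
from h import *
X,e=tri((309.9,160.8),(318.3,201.2)); print(X,e,BR.inv().apply(X-BC))
# intersect side ray with plane y_b=55
def pl(n,px):
    o,d=ray(n,px); o=BR.inv().apply(o-BC); d=BR.inv().apply(d); return o+d*(55-o[1])/d[1]
print(pl("side",(318.3,201.2)))
for th in (1.8,1.9,2,2.1,2.2,2.3,2.4,2.5):
    c,s=np.cos(th),np.sin(th)
    f=lambda r:(26-r*c+4*s,55,75+r*s+4*c)
    print(th,np.round(f(61),1),*[proj(n,br(*f(r))).round(1) for n in("top","side") for r in(61,70)])
for th in (1.4,1.6,1.75,1.9):
    s,c=np.sin(th),np.cos(th)
    f=lambda r:(-36-r*s,55,53+r*c)
    print("bolt",th,np.round(f(44),1),*[proj(n,br(*f(r))).round(1) for n in("top","side") for r in(44,64)])
E
python3 - <<'E'
import cv2
t=cv2.imread("pics/top0.png"); s=cv2.imread("pics/side0.png")
cv2.imwrite("pics/l1.png",cv2.resize(t[150:220,280:330],None,fx=8,fy=8,interpolation=cv2.INTER_CUBIC))
cv2.imwrite("pics/l2.png",cv2.resize(s[190:240,245:330],None,fx=8,fy=8,interpolation=cv2.INTER_CUBIC))
E
```

```text
[ 618.0619302  -165.9959694   112.67987817] 3.2866537894135623 [ 65.85902421  54.13342131 112.67987817]
[ 67.88646846  55.         112.31311855]
1.8 [ 43.8  55.  133.5] [309.2 165.4] [309.8 163.9] [309.1 194.8] [310.3 191.5]
1.9 [ 49.5  55.  131.4] [309.5 163.7] [310.1 162. ] [311.5 195.2] [313. 192.]
2 [ 55.   55.  128.8] [309.8 162.2] [310.4 160.2] [313.7 195.9] [315.5 192.8]
2.1 [ 60.2  55.  125.6] [310.  160.8] [310.7 158.6] [315.7 196.8] [317.9 193.8]
2.2 [ 65.1  55.  122. ] [310.2 159.6] [310.9 157.1] [317.6 197.9] [320.1 195.1]
2.3 [ 69.6  55.  117.8] [310.3 158.5] [311.  155.9] [319.2 199.2] [322.  196.5]
2.4 [ 73.7  55.  113.3] [310.4 157.6] [311.1 154.9] [320.7 200.6] [323.7 198.1]
2.5 [ 77.3  55.  108.3] [310.4 157. ] [311.1 154.1] [322.  202.2] [325.1 199.9]
bolt 1.4 [-79.4  55.   60.5] [297.8 211. ] [296.6 217.2] [255.9 226.3] [247.6 226.2]
bolt 1.6 [-80.   55.   51.7] [297.5 211.7] [296.1 218.2] [255.6 229.3] [247.2 230.5]
bolt 1.75 [-79.3  55.   45.2] [297.3 211.8] [295.8 218.3] [255.8 231.4] [247.6 233.6]
bolt 1.9 [-77.6  55.   38.8] [297.2 211.6] [295.7 218. ] [256.5 233.4] [248.5 236.6]
```

View pics/l1.png

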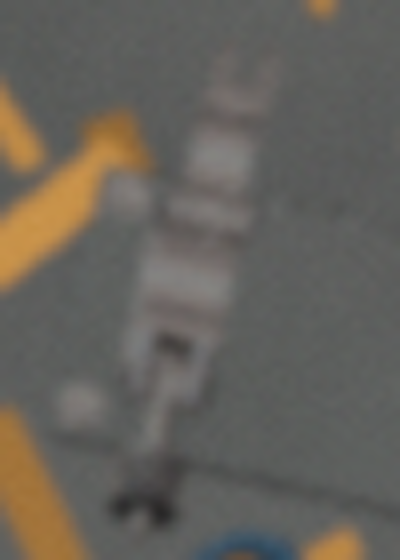

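View pics/l2.png

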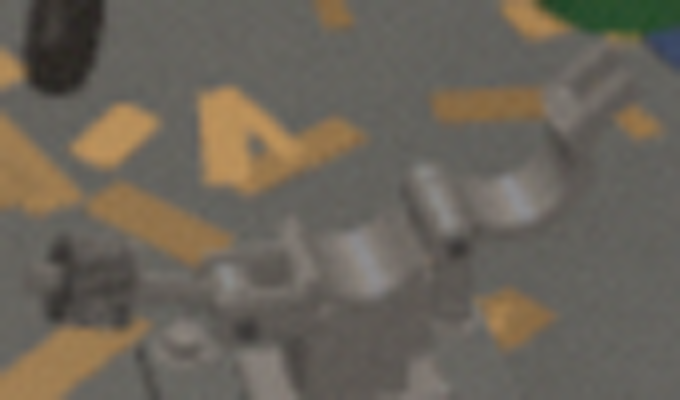

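Run:
```python
from h import *
go(br(69,55,210),down(-.222))
```

```text
t 8.78 pos [ 548.  -179.4  232.7] rot [-1.568e+00 -1.000e-03 -1.793e+00] op 0.546 F [0.6 0.6 0.2]
slide [-0.0293  0.0228  0.0685] dr [-1.000e-03 -1.571e+00  2.000e-03] rows>= 13.0
```

Call:
drive_tool(steps=[{"slide": [-0.005, 0, 0.01], "dr": [0, -0.12, 0], "fingers": 0.052}, {"slide": [-0.01, 0, 0.02], "dr": [0, -0.24, 0], "fingers": 0.05}, {"slide": [-0.015, 0, 0.035], "dr": [0, -0.36, 0], "fingers": 0.05}, {"slide": [-0.02, 0, 0.05], "dr": [0, -0.48, 0], "fingers": 0.05}, {"slide": [-0.0293, 0, 0.0685], "dr": [0, -0.6, 0], "fingers": 0.05}])

```text
t: 9.2
eef_pos: [620.5, -166.9, 229.3]
tcp_rot: [-1.573, 0.002, -1.189]
ft_force: [-0.1, -0.9, 0.1]
opening: 0.525
```

Call:
drive_tool(steps=[{"slide": [0, 0, 0], "dr": [0, -0.12, 0], "fingers": 0.05}, {"slide": [0, 0, 0], "dr": [0, -0.24, 0], "fingers": 0.048}, {"slide": [0, 0, 0], "dr": [0, -0.36, 0], "fingers": 0.046}, {"slide": [0, 0, 0], "dr": [0, -0.48, 0], "fingers": 0.044}, {"slide": [0, 0, 0], "dr": [0, -0.6, 0], "fingers": 0.042}])

```text
t: 9.62
eef_pos: [620.2, -166.6, 229.0]
tcp_rot: [-1.572, 0.003, -0.588]
ft_force: [0.7, -0.1, -0.4]
opening: 0.456
```

Call:
drive_tool(steps=[{"slide": [0, 0, 0], "dr": [0, -0.12, 0], "fingers": 0.04}, {"slide": [0, 0, 0], "dr": [0, -0.24, 0], "fingers": 0.04}, {"slide": [0, 0, 0], "dr": [0, -0.34, 0], "fingers": 0.04}, {"slide": [0, 0, 0], "dr": [0, -0.371, 0], "fingers": 0.04}, {"slide": [0, 0, 0], "dr": [0, -0.371, 0], "fingers": 0.04}])

```text
t: 10.03
eef_pos: [620.2, -166.5, 229.2]
tcp_rot: [-1.571, 0.003, -0.222]
ft_force: [0.9, -0.5, -0.3]
opening: 0.421
```

Run:
```python
from h import *
go(br(69,55,109),down(-.222))
```

```text
t 10.03 pos [ 620.2 -166.5  229.2] rot [-1.571  0.003 -0.222] op 0.421 F [ 0.9 -0.5 -0.3]
slide [0.0013 0.1202 0.0009] dr [-0.     0.    -0.003] rows>= 3.0
```

Call:
drive_tool(steps=[{"slide": [0.001, 0.02, 0], "dr": [0, 0, -0.003], "fingers": 0.04}, {"slide": [0.001, 0.045, 0.001], "dr": [0, 0, -0.003], "fingers": 0.04}, {"slide": [0.001, 0.065, 0.001], "dr": [0, 0, -0.003], "fingers": 0.04}, {"slide": [0.001, 0.078, 0.001], "dr": [0, 0, -0.003], "fingers": 0.04}, {"slide": [0.001, 0.08, 0.001], "dr": [0, 0, -0.003], "fingers": 0.04}])

```text
t: 10.45
eef_pos: [620.5, -165.2, 147.2]
tcp_rot: [-1.57, 0.003, -0.225]
ft_force: [-0.5, 0.9, -0.8]
opening: 0.423
```

Run:
```python
from h import *
go(br(69,55,109),down(-.222))
im=optics.read_camera("side")
cv2.imwrite("pics/s9.png",cv2.resize(im[120:270,240:360,::-1],None,fx=5,fy=4.0,interpolation=cv2.INTER_CUBIC))
```

```text
t 10.45 pos [ 620.5 -165.2  147.2] rot [-1.57   0.003 -0.225] op 0.423 F [-0.5  0.9 -0.8]
slide [ 0.0011  0.0381 -0.0005] dr [-0.001 -0.003 -0.003] rows>= 1.0
```

View pics/s9.png

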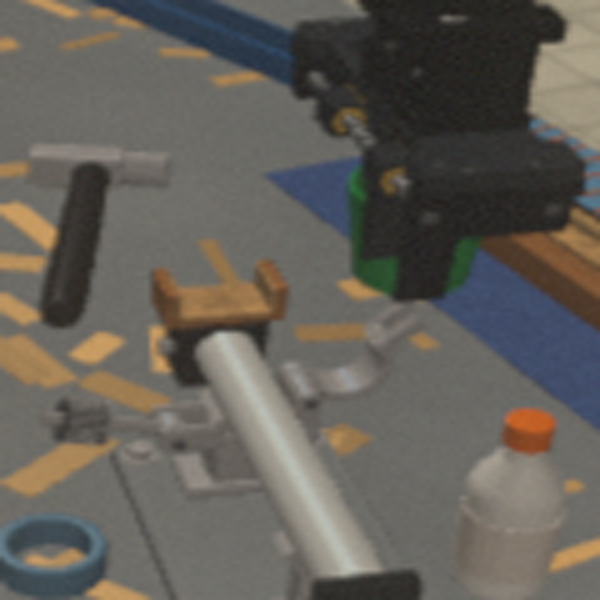

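Call:
drive_tool(steps=[{"slide": [0.001, 0.012, 0], "dr": [0, 0, -0.003], "fingers": 0.04}, {"slide": [0.001, 0.024, 0], "dr": [0, 0, -0.003], "fingers": 0.04}, {"slide": [0.001, 0.034, 0], "dr": [0, 0, -0.003], "fingers": 0.04}, {"slide": [0.001, 0.039, 0], "dr": [0, 0, -0.003], "fingers": 0.04}, {"slide": [0.001, 0.039, 0], "dr": [0, 0, -0.003], "fingers": 0.04}])

```text
t: 10.92
eef_pos: [622.4, -165.2, 110.4]
tcp_rot: [-1.57, -0.003, -0.223]
ft_force: [1.3, -0.1, -0.9]
opening: 0.42
```

Call:
drive_tool(steps=[{"slide": [0, 0, 0], "dr": [0, 0, 0], "fingers": 0.035}, {"slide": [0, 0, 0], "dr": [0, 0, 0], "fingers": 0.03}, {"slide": [0, 0, 0], "dr": [0, 0, 0], "fingers": 0.025}, {"slide": [0, 0, 0], "dr": [0, 0, 0], "fingers": 0.02}, {"slide": [0, 0, 0], "dr": [0, 0, 0], "fingers": 0.01}])

```text
t: 11.33
eef_pos: [623.1, -166.2, 112.2]
tcp_rot: [-1.572, -0.006, -0.223]
ft_force: [-0.3, -3.8, 1.5]
opening: 0.226
```

Call:
drive_tool(steps=[{"slide": [0, 0, 0], "dr": [0, 0, 0], "fingers": 0.01}, {"slide": [0, 0, 0], "dr": [0, 0, 0], "fingers": 0.01}])

```text
t: 11.5
eef_pos: [623.1, -166.1, 112.1]
tcp_rot: [-1.572, -0.006, -0.223]
ft_force: [-1.3, -5.8, 0.6]
opening: 0.227
```

Run:
```python
from h import *
go(br(69,55,109),down(-.222))
im=optics.read_camera("side")
cv2.imwrite("pics/s10.png",cv2.resize(im[120:270,240:360,::-1],None,fx=5,fy=4.0,interpolation=cv2.INTER_CUBIC))
```

```text
t 11.5 pos [ 623.1 -166.1  112.1] rot [-1.572 -0.006 -0.223] op 0.227 F [-1.3 -5.8  0.6]
slide [-0.0018  0.0031 -0.0001] dr [ 0.001 -0.001  0.006] rows>= 1.0
```

View pics/s10.png

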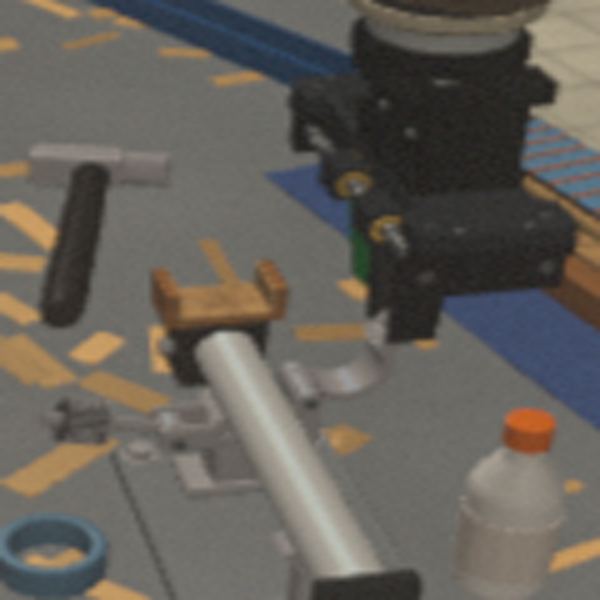

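Run:
```python
import numpy as np
p=lambda t:np.array([26-61*np.cos(t)+4*np.sin(t),-(75+61*np.sin(t)+4*np.cos(t))])
ths=[2.28]+list(2.28-np.arange(1,16)*0.152)
for k in range(0,15,5):
    for j in range(1,6): print(k+j,round(ths[k+j],2),np.round((p(ths[k+j])-p(ths[k]))/1000,4))
```

```text
1 2.13 [-0.0071 -0.006 ]
2 1.98 [-0.015  -0.0108]
3 1.82 [-0.0236 -0.0144]
4 1.67 [-0.0326 -0.0166]
5 1.52 [-0.0419 -0.0174]
6 1.37 [-0.0093  0.0006]
7 1.22 [-0.0183  0.0025]
8 1.06 [-0.027   0.0059]
9 0.91 [-0.0351  0.0104]
10 0.76 [-0.0424  0.0162]
11 0.61 [-0.0063  0.0068]
12 0.46 [-0.0115  0.0145]
13 0.3 [-0.0155  0.0228]
14 0.15 [-0.0182  0.0317]
15 0.0 [-0.0195  0.0409]
```

Call:
drive_tool(steps=[{"slide": [-0.0071, -0.006, 0], "dr": [0, 0, 0], "fingers": 0.01}, {"slide": [-0.015, -0.0108, 0], "dr": [0, 0, 0], "fingers": 0.01}, {"slide": [-0.0236, -0.0144, 0], "dr": [0, 0, 0], "fingers": 0.01}, {"slide": [-0.0326, -0.0166, 0], "dr": [0, 0, 0], "fingers": 0.01}, {"slide": [-0.0419, -0.0174, 0], "dr": [0, 0, 0], "fingers": 0.01}])

```text
t: 11.97
eef_pos: [584.1, -157.3, 130.9]
tcp_rot: [-1.572, -0.013, -0.223]
ft_force: [6.2, -4.5, 9.1]
opening: 0.225
```

Run:
```python
from h import *
go(br(69,55,109),down(-.222))
print(BR.inv().apply(env.state()["eef_pos"]-BC))
im=optics.read_camera("side")
cv2.imwrite("pics/s11.png",cv2.resize(im[120:270,240:360,::-1],None,fx=5,fy=4.0,interpolation=cv2.INTER_CUBIC))
```

```text
t 11.97 pos [ 584.1 -157.3  130.9] rot [-1.572 -0.013 -0.223] op 0.225 F [ 6.2 -4.5  9.1]
slide [ 0.0379  0.0224 -0.0001] dr [ 0.001 -0.001  0.013] rows>= 2.0
[ 30.81425512  55.17725646 130.88475775]
```

View pics/s11.png

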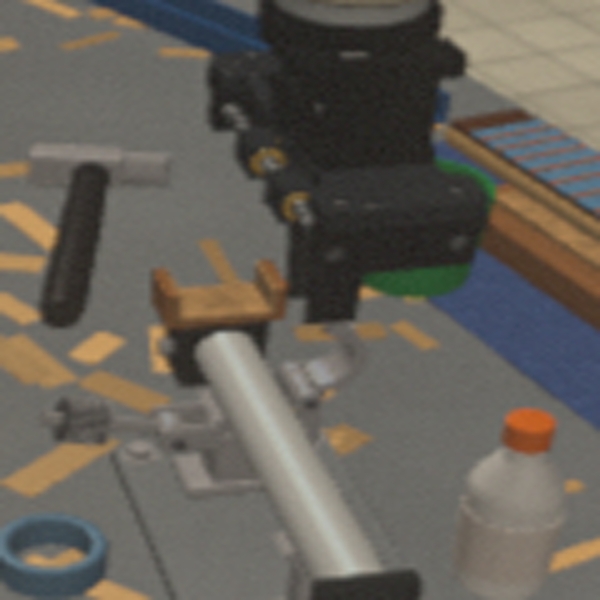

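Call:
drive_tool(steps=[{"slide": [-0.0093, 0.0006, 0], "dr": [0, 0, 0], "fingers": 0.01}, {"slide": [-0.0183, 0.0025, 0], "dr": [0, 0, 0], "fingers": 0.01}, {"slide": [-0.027, 0.0059, 0], "dr": [0, 0, 0], "fingers": 0.01}, {"slide": [-0.0351, 0.0104, 0], "dr": [0, 0, 0], "fingers": 0.01}, {"slide": [-0.0424, 0.0162, 0], "dr": [0, 0, 0], "fingers": 0.01}])

```text
t: 12.43
eef_pos: [541.3, -147.4, 116.4]
tcp_rot: [-1.572, -0.01, -0.222]
ft_force: [-12.8, -2.0, 29.9]
opening: 0.199
```

Call:
drive_tool(steps=[{"slide": [-0.0063, 0.0068, 0], "dr": [0, 0, 0], "fingers": 0.01}, {"slide": [-0.0115, 0.0145, 0], "dr": [0, 0, 0], "fingers": 0.01}, {"slide": [-0.0155, 0.0228, 0], "dr": [0, 0, 0], "fingers": 0.01}, {"slide": [-0.0182, 0.0317, 0], "dr": [0, 0, 0], "fingers": 0.01}, {"slide": [-0.0193, 0.039, 0], "dr": [0, 0, 0], "fingers": 0.01}])

```text
t: 12.85
eef_pos: [519.4, -142.2, 73.5]
tcp_rot: [-1.571, -0.0, -0.223]
ft_force: [-15.9, -4.1, 10.6]
opening: 0.226
```

Run:
```python
from h import *
go(br(69,55,109),down(-.222))
print(BR.inv().apply(env.state()["eef_pos"]-BC))
im=optics.read_camera("side")
cv2.imwrite("pics/s12.png",cv2.resize(im[120:270,240:360,::-1],None,fx=5,fy=4.0,interpolation=cv2.INTER_CUBIC))
```

```text
t 12.85 pos [ 519.4 -142.2   73.5] rot [-1.571 -0.    -0.223] op 0.226 F [-15.9  -4.1  10.6]
slide [ 0.1047 -0.0355 -0.0005] dr [ 0.    -0.001  0.   ] rows>= 3.0
[-35.65895133  55.58727669  73.47419106]
```

View pics/s12.png

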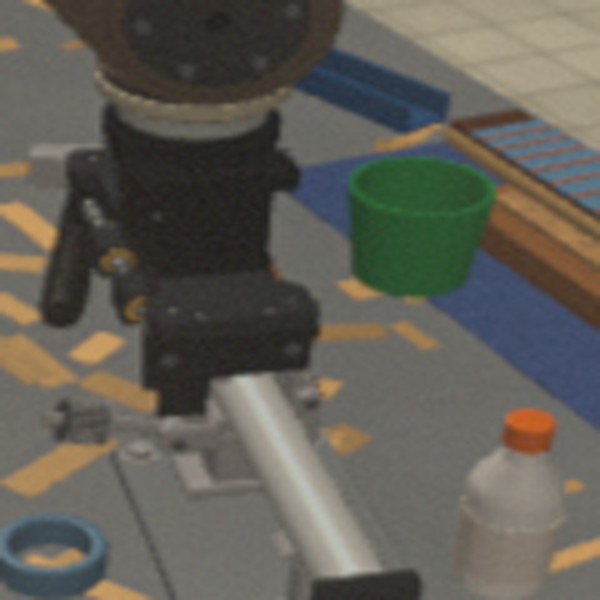

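Call:
drive_tool(steps=[{"slide": [0, 0, 0], "dr": [0, 0, 0], "fingers": 0.03}, {"slide": [0, 0, 0], "dr": [0, 0, 0], "fingers": 0.036}, {"slide": [0, 0, 0], "dr": [0, 0, 0], "fingers": 0.036}, {"slide": [0, -0.015, 0], "dr": [0, 0, 0], "fingers": 0.036}, {"slide": [0, -0.035, 0], "dr": [0, 0, 0], "fingers": 0.036}])

```text
t: 13.32
eef_pos: [521.5, -142.1, 107.8]
tcp_rot: [-1.57, -0.003, -0.223]
ft_force: [0.8, 0.5, -0.1]
opening: 0.379
```

Call:
drive_tool(steps=[{"slide": [0, -0.005, 0], "dr": [0, 0, 0], "fingers": 0.02}, {"slide": [0, -0.005, 0], "dr": [0, 0, 0], "fingers": 0.01}, {"slide": [0, -0.005, 0], "dr": [0, 0, 0], "fingers": 0}, {"slide": [0, -0.005, 0], "dr": [0, 0, 0], "fingers": 0}, {"slide": [0, -0.005, 0], "dr": [0, 0, 0], "fingers": 0}])

```text
t: 13.73
eef_pos: [521.6, -142.3, 112.5]
tcp_rot: [-1.57, -0.004, -0.223]
ft_force: [-0.4, -0.1, 0.7]
opening: 0.084
```

Run:
```python
from h import *
go(br(-35,55,86),down(-.222))
print(BR.inv().apply(env.state()["eef_pos"]-BC))
im=optics.read_camera("side")
cv2.imwrite("pics/s13.png",cv2.resize(im[160:260,240:340,::-1],None,fx=6,fy=6,interpolation=cv2.INTER_CUBIC))
```

```text
t 13.73 pos [ 521.6 -142.3  112.5] rot [-1.57  -0.004 -0.223] op 0.084 F [-0.4 -0.1  0.7]
slide [-0.0016  0.0265 -0.001 ] dr [-0.    -0.001  0.004] rows>= 1.0
[-33.46790732  55.99432268 112.50059664]
```

View pics/s13.png

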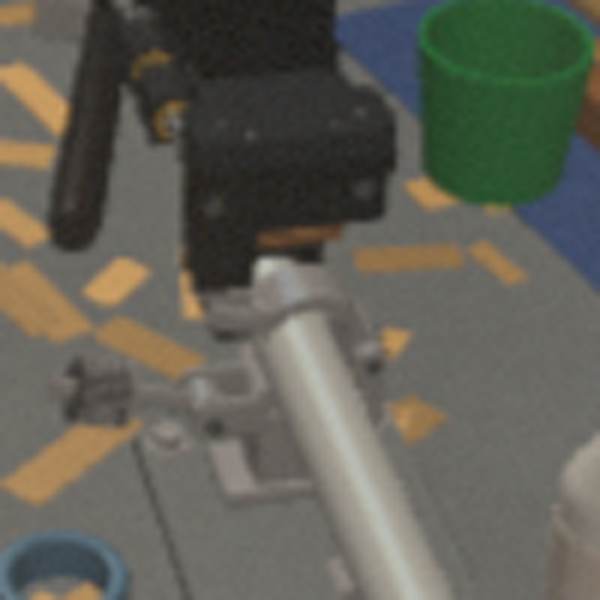

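Call:
drive_tool(steps=[{"slide": [-0.002, 0.005, 0], "dr": [0, 0, 0.004], "fingers": 0}, {"slide": [-0.002, 0.012, 0], "dr": [0, 0, 0.004], "fingers": 0}, {"slide": [-0.002, 0.018, 0], "dr": [0, 0, 0.004], "fingers": 0}, {"slide": [-0.002, 0.024, 0], "dr": [0, 0, 0.004], "fingers": 0}, {"slide": [-0.002, 0.0275, 0], "dr": [0, 0, 0.004], "fingers": 0}])

```text
t: 14.2
eef_pos: [517.7, -141.5, 84.1]
tcp_rot: [-1.57, 0.005, -0.223]
ft_force: [-11.0, -0.9, 4.0]
opening: 0.004
```

Call:
drive_tool(steps=[{"slide": [0, 0.001, 0], "dr": [0, 0, 0], "fingers": 0}, {"slide": [0, 0.002, 0], "dr": [0, 0, 0], "fingers": 0}, {"slide": [0, 0.002, 0], "dr": [0, 0, 0], "fingers": 0}])

```text
t: 14.45
eef_pos: [517.5, -141.4, 82.6]
tcp_rot: [-1.57, 0.005, -0.223]
ft_force: [-10.8, 0.2, 6.5]
opening: 0.005
```

Run:
```python
from h import *
go(br(-35,55,83),down(-.222))
print(BR.inv().apply(env.state()["eef_pos"]-BC))
im=optics.read_camera("side")
cv2.imwrite("pics/s14.png",cv2.resize(im[160:260,240:340,::-1],None,fx=6,fy=6,interpolation=cv2.INTER_CUBIC))
```

```text
t 14.45 pos [ 517.5 -141.4   82.6] rot [-1.57   0.005 -0.223] op 0.005 F [-10.8   0.2   6.5]
slide [ 0.0026 -0.0004 -0.001 ] dr [-0.001 -0.001 -0.005] rows>= 1.0
[-37.65066543  56.0337515   82.6448072 ]
```

View pics/s14.png

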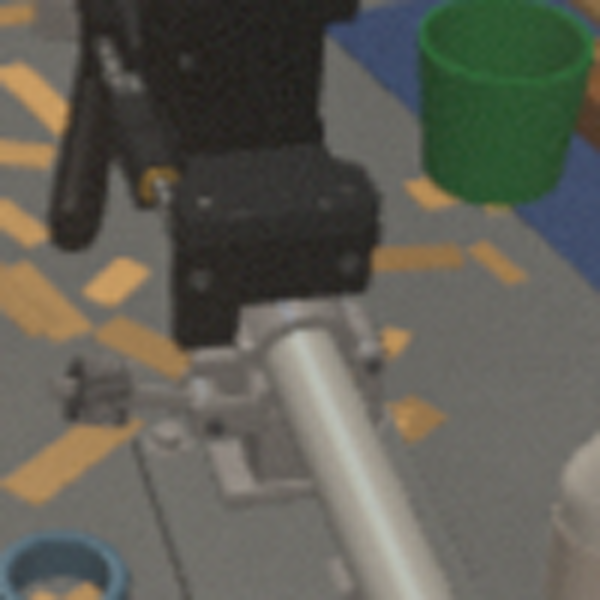

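Call:
drive_tool(steps=[{"slide": [-0.003, 0.001, 0], "dr": [0, 0, 0], "fingers": 0}, {"slide": [-0.003, 0.002, 0], "dr": [0, 0, 0], "fingers": 0}, {"slide": [-0.003, 0.002, 0], "dr": [0, 0, 0], "fingers": 0}])

```text
t: 14.75
eef_pos: [516.9, -141.5, 81.3]
tcp_rot: [-1.571, -0.0, -0.223]
ft_force: [-2.7, -3.3, -0.5]
opening: 0.007
```

Call:
drive_tool(steps=[{"slide": [0, 0.001, 0], "dr": [0, 0, 0], "fingers": 0}, {"slide": [0, 0.001, 0], "dr": [0, 0, 0], "fingers": 0}, {"slide": [0, 0.001, 0], "dr": [0, 0, 0], "fingers": 0}])

```text
t: 15.0
eef_pos: [517.1, -141.5, 80.6]
tcp_rot: [-1.571, -0.001, -0.223]
ft_force: [-2.3, -3.7, 0.4]
opening: 0.002
```

Call:
drive_tool(steps=[{"slide": [0, 0.001, 0], "dr": [0, 0, 0], "fingers": 0}, {"slide": [0, 0.002, 0], "dr": [0, 0, 0], "fingers": 0}, {"slide": [0, 0.002, 0], "dr": [0, 0, 0], "fingers": 0}])

```text
t: 15.25
eef_pos: [517.1, -141.5, 78.9]
tcp_rot: [-1.571, -0.001, -0.223]
ft_force: [-3.9, -4.6, 2.9]
opening: 0.001
```

Run:
```python
from h import *
go(br(-35,55,83),down(-.222))
print(BR.inv().apply(env.state()["eef_pos"]-BC))
im=optics.read_camera("side")
cv2.imwrite("pics/s15.png",cv2.resize(im[180:250,250:320,::-1],None,fx=8,fy=8,interpolation=cv2.INTER_CUBIC))
```

```text
t 15.25 pos [ 517.1 -141.5   78.9] rot [-1.571e+00 -1.000e-03 -2.230e-01] op 0.001 F [-3.9 -4.6  2.9]
slide [ 0.003  -0.0041 -0.0008] dr [ 0.    -0.001  0.001] rows>= 1.0
[-38.02568212  55.80047936  78.86299722]
```

View pics/s15.png

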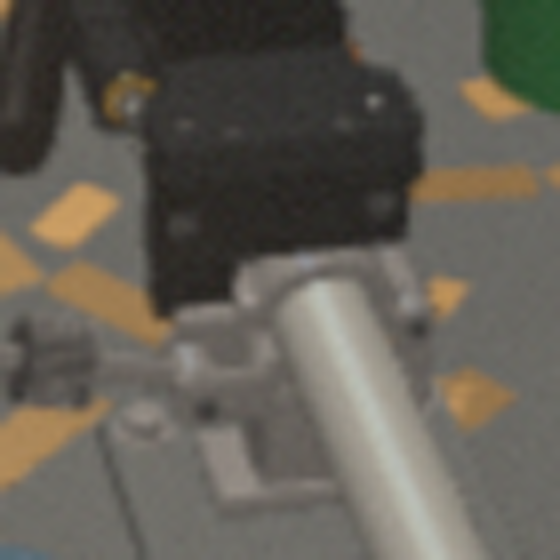

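Call:
drive_tool(steps=[{"slide": [0, -0.01, 0], "dr": [0, 0, 0], "fingers": 0}, {"slide": [0, -0.03, 0], "dr": [0, 0, 0], "fingers": 0}, {"slide": [0, -0.06, 0], "dr": [0, 0, 0], "fingers": 0}, {"slide": [0.0, -0.09, 0], "dr": [0, 0, 0], "fingers": 0}, {"slide": [0.0, -0.11, 0], "dr": [0, 0, 0], "fingers": 0}])

```text
t: 15.72
eef_pos: [517.7, -141.1, 192.0]
tcp_rot: [-1.57, -0.004, -0.223]
ft_force: [0.0, -0.9, 0.6]
opening: -0.0
```

Run:
```python
from h import *
go(br(-35,55,83),down(-.222))
print(BR.inv().apply(env.state()["eef_pos"]-BC))
im=optics.read_camera("side")
cv2.imwrite("pics/side16.png",im[:,:,::-1])
cv2.imwrite("pics/s16.png",cv2.resize(im[180:250,250:320,::-1],None,fx=8,fy=8,interpolation=cv2.INTER_CUBIC))
for n in("side",):
  for th in(0,.1,.2,.3):
    c,s=np.cos(th),np.sin(th)
    g=lambda r,h,y:(26-r*c+h*s,55+y,75+r*s+h*c)
    print(th,[((proj(n,br(*g(r,8,y)))-[250,180])*8).round(0) for r,y in((52,-11),(70,-11),(70,11))])
```

```text
t 15.72 pos [ 517.7 -141.1  192. ] rot [-1.57  -0.004 -0.223] op -0.0 F [ 0.  -0.9  0.6]
slide [ 0.0021  0.109  -0.0014] dr [-0.    -0.001  0.004] rows>= 3.0
[-37.49515951  56.32066912 191.97119007]
0 [array([238., 310.]), array([177., 318.]), array([159., 272.])]
0.1 [array([243., 296.]), array([182., 298.]), array([164., 252.])]
0.2 [array([249., 281.]), array([189., 278.]), array([171., 233.])]
0.3 [array([257., 267.]), array([199., 258.]), array([180., 213.])]
```

View pics/s16.png

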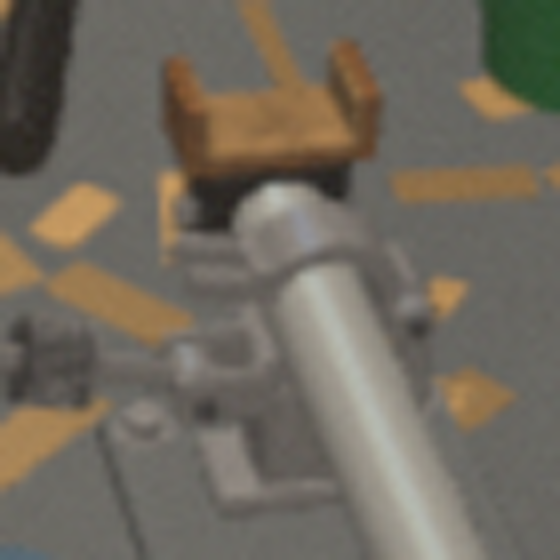

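Call:
drive_tool(steps=[{"slide": [0.0005, 0.02, -0.001], "dr": [0, 0, 0.004], "fingers": 0.008}, {"slide": [0.0005, 0.045, -0.001], "dr": [0, 0, 0.004], "fingers": 0.011}, {"slide": [0.0005, 0.065, -0.001], "dr": [0, 0, 0.004], "fingers": 0.012}, {"slide": [0.0005, 0.08, -0.001], "dr": [0, 0, 0.004], "fingers": 0.012}, {"slide": [0.0005, 0.085, -0.001], "dr": [0, 0, 0.004], "fingers": 0.012}])

```text
t: 16.18
eef_pos: [516.8, -141.8, 102.2]
tcp_rot: [-1.57, 0.005, -0.223]
ft_force: [-0.4, -0.6, 0.3]
opening: 0.124
```

Run:
```python
from h import *
go(br(-36.5,55,83),down(-.222))
print(BR.inv().apply(env.state()["eef_pos"]-BC))
im=optics.read_camera("side")
cv2.imwrite("pics/s17.png",cv2.resize(im[180:250,250:320,::-1],None,fx=8,fy=8,interpolation=cv2.INTER_CUBIC))
```

```text
t 16.18 pos [ 516.8 -141.8  102.2] rot [-1.57   0.005 -0.223] op 0.124 F [-0.4 -0.6  0.3]
slide [ 0.0018  0.0192 -0.0004] dr [-0.001 -0.001 -0.005] rows>= 1.0
[-38.2200472   55.40048688 102.17646436]
```

View pics/s17.png

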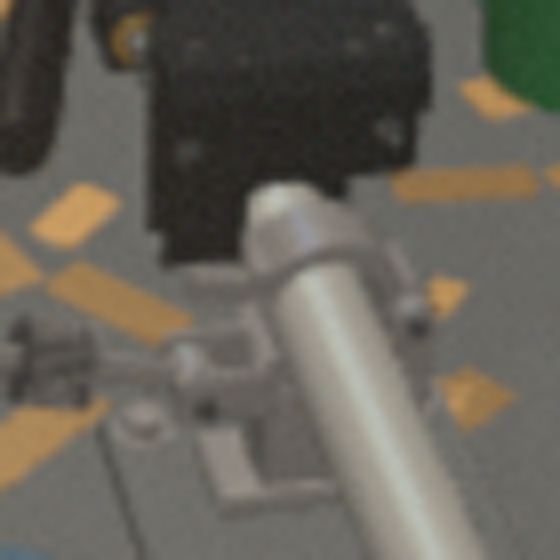

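Opening about 12 mm, so each finger should bear on one prong of the lug; press down.

Call:
drive_tool(steps=[{"slide": [0.001, 0.005, 0], "dr": [0, 0, 0], "fingers": 0.012}, {"slide": [0.001, 0.01, 0], "dr": [0, 0, 0], "fingers": 0.012}, {"slide": [0.001, 0.014, 0], "dr": [0, 0, 0], "fingers": 0.012}, {"slide": [0.001, 0.018, 0], "dr": [0, 0, 0], "fingers": 0.012}, {"slide": [0.001, 0.018, 0], "dr": [0, 0, 0], "fingers": 0.012}])

```text
t: 16.65
eef_pos: [517.3, -142.3, 85.1]
tcp_rot: [-1.57, 0.005, -0.223]
ft_force: [-4.0, 0.8, -1.6]
opening: 0.128
```

Call:
drive_tool(steps=[{"slide": [0, 0.001, 0], "dr": [0, 0, 0], "fingers": 0.012}, {"slide": [0, 0.0015, 0], "dr": [0, 0, 0], "fingers": 0.012}, {"slide": [0, 0.0015, 0], "dr": [0, 0, 0], "fingers": 0.012}])

```text
t: 16.9
eef_pos: [517.3, -142.2, 84.2]
tcp_rot: [-1.57, 0.005, -0.223]
ft_force: [-6.0, 2.0, -0.1]
opening: 0.127
```

Run:
```python
from h import *
go(br(-36.5,55,83),down(-.222))
print(BR.inv().apply(env.state()["eef_pos"]-BC))
im=optics.read_camera("side")
cv2.imwrite("pics/s18.png",cv2.resize(im[180:250,250:320,::-1],None,fx=8,fy=8,interpolation=cv2.INTER_CUBIC))
```

```text
t 16.9 pos [ 517.3 -142.2   84.2] rot [-1.57   0.005 -0.223] op 0.127 F [-6.   2.  -0.1]
slide [ 0.0012  0.0012 -0.0001] dr [-0.001 -0.001 -0.005] rows>= 1.0
[-37.65989599  55.12806519  84.17296666]
```

View pics/s18.png

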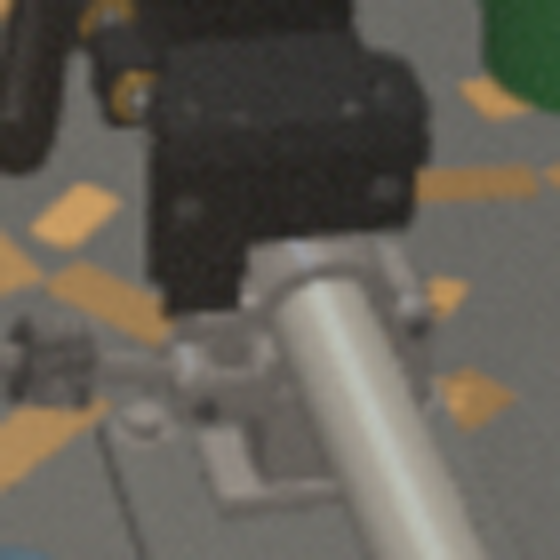

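Call:
drive_tool(steps=[{"slide": [0, 0.001, 0], "dr": [0, 0, 0], "fingers": 0.012}, {"slide": [0, 0.002, 0], "dr": [0, 0, 0], "fingers": 0.012}, {"slide": [0, 0.002, 0], "dr": [0, 0, 0], "fingers": 0.012}])

```text
t: 17.2
eef_pos: [517.3, -142.3, 83.1]
tcp_rot: [-1.57, 0.005, -0.223]
ft_force: [-9.8, 2.4, 12.1]
opening: 0.125
```

Call:
drive_tool(steps=[{"slide": [0, 0.001, 0], "dr": [0, 0, 0], "fingers": 0.012}, {"slide": [0, 0.002, 0], "dr": [0, 0, 0], "fingers": 0.012}, {"slide": [0, 0.002, 0], "dr": [0, 0, 0], "fingers": 0.012}])

```text
t: 17.45
eef_pos: [517.3, -142.3, 82.5]
tcp_rot: [-1.571, 0.004, -0.223]
ft_force: [-14.2, 4.4, 30.2]
opening: 0.123
```

Call:
drive_tool(steps=[{"slide": [0, -0.006, 0], "dr": [0, 0, 0], "fingers": 0.012}, {"slide": [0, -0.02, 0], "dr": [0, 0, 0], "fingers": 0.012}, {"slide": [0, -0.05, 0], "dr": [0, 0, 0], "fingers": 0.012}, {"slide": [0.0, -0.08, 0], "dr": [0, 0, 0], "fingers": 0.02}, {"slide": [0.0, -0.1, 0], "dr": [0, 0, 0], "fingers": 0.03}])

```text
t: 17.87
eef_pos: [519.6, -143.1, 183.2]
tcp_rot: [-1.571, -0.001, -0.223]
ft_force: [0.6, 1.0, 0.1]
opening: 0.217
```

Run:
```python
from h import *
go(br(-80,55,140),down(-.222))
im=optics.read_camera("side")
cv2.imwrite("pics/s19.png",cv2.resize(im[180:250,250:320,::-1],None,fx=8,fy=8,interpolation=cv2.INTER_CUBIC))
```

```text
t 17.87 pos [ 519.6 -143.1  183.2] rot [-1.571e+00 -1.000e-03 -2.230e-01] op 0.217 F [0.6 1.  0.1]
slide [-0.0448  0.0432  0.0002] dr [ 0.    -0.001  0.001] rows>= 2.0
```

View pics/s19.png

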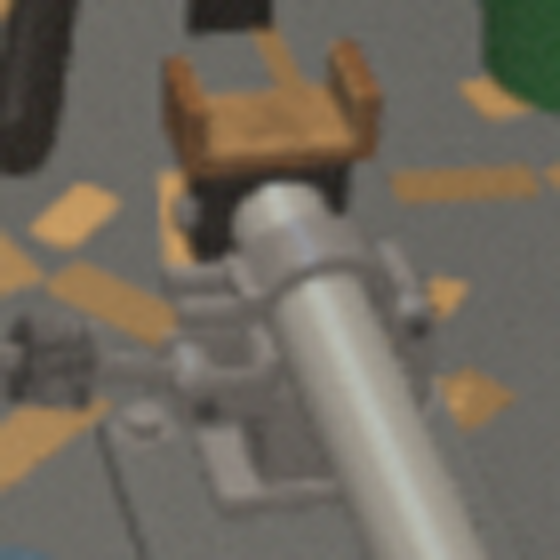

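Call:
drive_tool(steps=[{"slide": [-0.01, 0.005, 0], "dr": [0, 0, 0], "fingers": 0.04}, {"slide": [-0.025, 0.015, 0], "dr": [0, 0, 0], "fingers": 0.042}, {"slide": [-0.037, 0.03, 0], "dr": [0, 0, 0], "fingers": 0.042}, {"slide": [-0.0435, 0.04, 0], "dr": [0, 0, 0], "fingers": 0.042}, {"slide": [-0.0435, 0.043, 0], "dr": [0, 0, 0], "fingers": 0.042}])

```text
t: 18.33
eef_pos: [475.0, -132.7, 136.6]
tcp_rot: [-1.57, 0.004, -0.223]
ft_force: [0.7, -0.5, 0.2]
opening: 0.44
```

Run:
```python
from h import *
go(br(-78.6,55,54),down(-.222))
for th in(1.25,1.3,1.35,1.4): print(th,proj("side",br(-36-44*np.sin(th),55,53+44*np.cos(th))),proj("side",br(-36-64*np.sin(th),55,53+64*np.cos(th))))
im=optics.read_camera("side")
cv2.imwrite("pics/s20.png",cv2.resize(im[160:250,230:320,::-1],None,fx=6.5,fy=6.5,interpolation=cv2.INTER_CUBIC))
```

```text
t 18.33 pos [ 475.  -132.7  136.6] rot [-1.57   0.004 -0.223] op 0.44 F [ 0.7 -0.5  0.2]
slide [ 0.0028  0.0826 -0.0001] dr [-0.    -0.001 -0.004] rows>= 2.0
1.25 [256.60177665 224.04741097] [248.57148374 222.86802931]
1.3 [256.31661299 224.79441352] [248.16641675 223.96373166]
1.35 [256.07653392 225.54433331] [247.82815282 225.06264492]
1.4 [255.88201554 226.29521   ] [247.55726613 226.16184335]
```

View pics/s20.png

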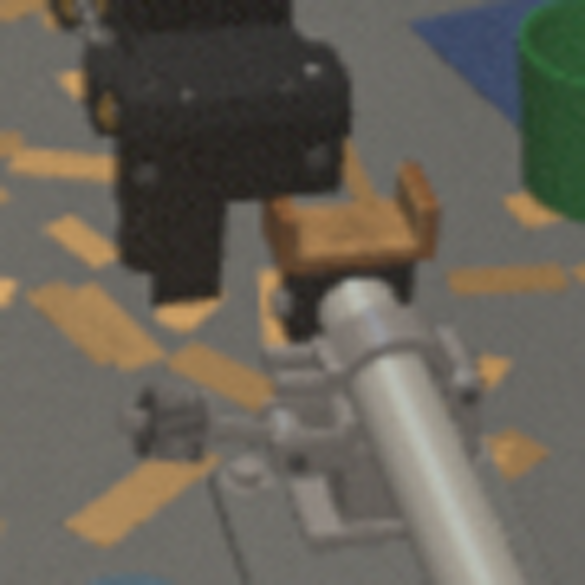

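Call:
drive_tool(steps=[{"slide": [0.001, 0.02, 0], "dr": [0, 0, -0.004], "fingers": 0.042}, {"slide": [0.0025, 0.04, 0], "dr": [0, 0, -0.004], "fingers": 0.042}, {"slide": [0.0025, 0.06, 0], "dr": [0, 0, -0.004], "fingers": 0.042}, {"slide": [0.0025, 0.076, 0], "dr": [0, 0, -0.004], "fingers": 0.042}, {"slide": [0.0025, 0.083, 0], "dr": [0, 0, -0.004], "fingers": 0.042}])

```text
t: 18.8
eef_pos: [478.8, -133.8, 53.2]
tcp_rot: [-1.571, -0.001, -0.223]
ft_force: [0.3, 0.4, -0.1]
opening: 0.441
```

Call:
drive_tool(steps=[{"slide": [0, 0, 0], "dr": [0, 0, 0], "fingers": 0.036}, {"slide": [0, 0, 0], "dr": [0, 0, 0], "fingers": 0.03}, {"slide": [0, 0, 0], "dr": [0, 0, 0], "fingers": 0.025}, {"slide": [0, 0, 0], "dr": [0, 0, 0], "fingers": 0.02}, {"slide": [0, 0, 0], "dr": [0, 0, 0], "fingers": 0.01}])

```text
t: 19.22
eef_pos: [479.0, -133.3, 55.4]
tcp_rot: [-1.57, -0.003, -0.223]
ft_force: [2.1, 6.5, -0.3]
opening: 0.265
```

Call:
drive_tool(steps=[{"slide": [0, 0, 0], "dr": [0, 0, 0], "fingers": 0.01}, {"slide": [0, 0, 0], "dr": [0, 0, 0], "fingers": 0.01}])

```text
t: 19.38
eef_pos: [479.0, -133.3, 55.4]
tcp_rot: [-1.57, -0.003, -0.223]
ft_force: [2.7, 4.9, -0.5]
opening: 0.269
```

Run:
```python
from h import *
go(br(-78.6,55,54),down(-.222))
print(BR.inv().apply(env.state()["eef_pos"]-BC))
im=optics.read_camera("side")
cv2.imwrite("pics/s21.png",cv2.resize(im[160:250,230:320,::-1],None,fx=6.5,fy=6.5,interpolation=cv2.INTER_CUBIC))
p=lambda t:np.array([-36-44*np.sin(t),-(53+44*np.cos(t))])
ths=[1.33]+list(1.33-np.arange(1,11)*0.133)
for k in range(0,10,5):
    for j in range(1,6): print(k+j,round(ths[k+j],2),np.round((p(ths[k+j])-p(ths[k]))/1000,4))
```

```text
t 19.38 pos [ 479.  -133.3   55.4] rot [-1.57  -0.003 -0.223] op 0.269 F [ 2.7  4.9 -0.5]
slide [-0.0016  0.0014 -0.0004] dr [-0.    -0.001  0.003] rows>= 1.0
[-77.00993358  55.3604843   55.42594923]
1 1.2 [ 0.0018 -0.0056]
2 1.06 [ 0.0043 -0.0109]
3 0.93 [ 0.0074 -0.0158]
4 0.8 [ 0.0112 -0.0202]
5 0.66 [ 0.0156 -0.0241]
6 0.53 [ 0.0048 -0.0033]
7 0.4 [ 0.0101 -0.0059]
8 0.27 [ 0.0156 -0.0078]
9 0.13 [ 0.0213 -0.009 ]
10 0.0 [ 0.0272 -0.0094]
```

View pics/s21.png

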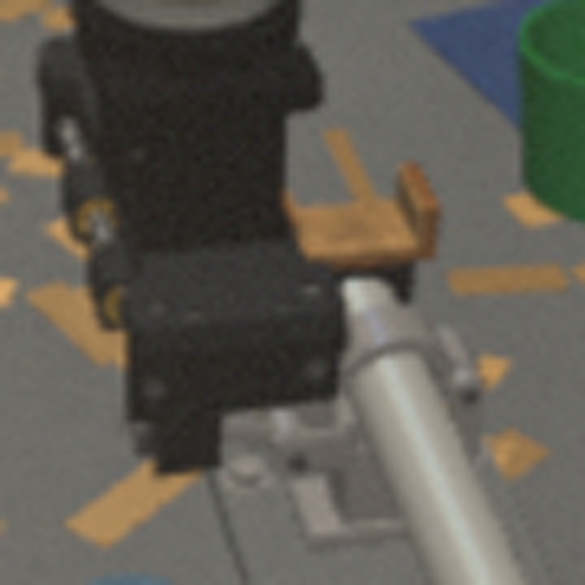

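Call:
drive_tool(steps=[{"slide": [0.0018, -0.0056, 0], "dr": [0, 0, 0], "fingers": 0.01}, {"slide": [0.0043, -0.0109, 0], "dr": [0, 0, 0], "fingers": 0.01}, {"slide": [0.0074, -0.0158, 0], "dr": [0, 0, 0], "fingers": 0.01}, {"slide": [0.0112, -0.0202, 0], "dr": [0, 0, 0], "fingers": 0.01}, {"slide": [0.0156, -0.0241, 0], "dr": [0, 0, 0], "fingers": 0.01}])

```text
t: 19.85
eef_pos: [492.7, -136.4, 78.9]
tcp_rot: [-1.57, 0.001, -0.223]
ft_force: [-1.7, 5.5, -7.4]
opening: 0.265
```

Run:
```python
from h import *
go(br(-78.6,55,54),down(-.222))
print(BR.inv().apply(env.state()["eef_pos"]-BC))
im=optics.read_camera("side")
cv2.imwrite("pics/s22.png",cv2.resize(im[160:250,230:320,::-1],None,fx=6.5,fy=6.5,interpolation=cv2.INTER_CUBIC))
```

```text
t 19.85 pos [ 492.7 -136.4   78.9] rot [-1.57e+00  1.00e-03 -2.23e-01] op 0.265 F [-1.7  5.5 -7.4]
slide [-0.0157  0.025  -0.0004] dr [-0.001 -0.001 -0.001] rows>= 1.0
[-62.91453916  55.35720645  78.94488738]
```

View pics/s22.png

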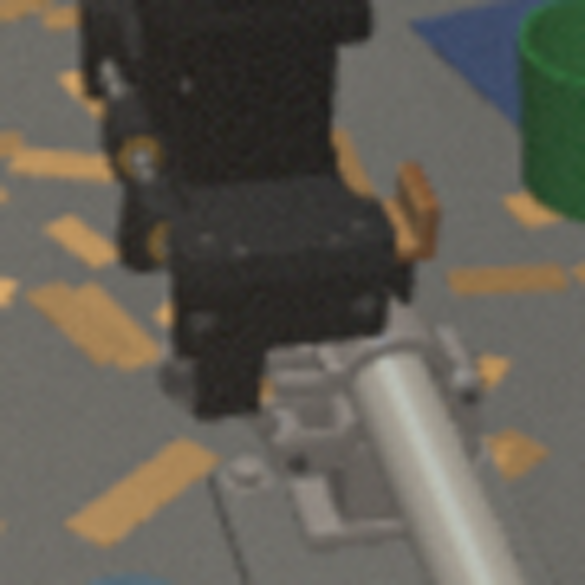

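Call:
drive_tool(steps=[{"slide": [0.0048, -0.0033, 0], "dr": [0, 0, 0], "fingers": 0.01}, {"slide": [0.0101, -0.0059, 0], "dr": [0, 0, 0], "fingers": 0.01}, {"slide": [0.0156, -0.0078, 0], "dr": [0, 0, 0], "fingers": 0.01}, {"slide": [0.0213, -0.009, 0], "dr": [0, 0, 0], "fingers": 0.01}, {"slide": [0.0272, -0.0094, 0], "dr": [0, 0, 0], "fingers": 0.01}])

```text
t: 20.32
eef_pos: [519.2, -142.5, 88.9]
tcp_rot: [-1.57, 0.001, -0.223]
ft_force: [-5.5, 6.8, 1.2]
opening: 0.238
```

Run:
```python
from h import *
go(br(-34.3,55,89),down(-.222))
print(BR.inv().apply(env.state()["eef_pos"]-BC))
im=optics.read_camera("side")
cv2.imwrite("pics/s23.png",cv2.resize(im[160:250,230:320,::-1],None,fx=6.5,fy=6.5,interpolation=cv2.INTER_CUBIC))
```

```text
t 20.32 pos [ 519.2 -142.5   88.9] rot [-1.57e+00  1.00e-03 -2.23e-01] op 0.238 F [-5.5  6.8  1.2]
slide [ 0.0015 -0.0001 -0.0003] dr [-0.001 -0.001 -0.001] rows>= 1.0
[-35.79558643  55.26975687  88.87676486]
```

View pics/s23.png

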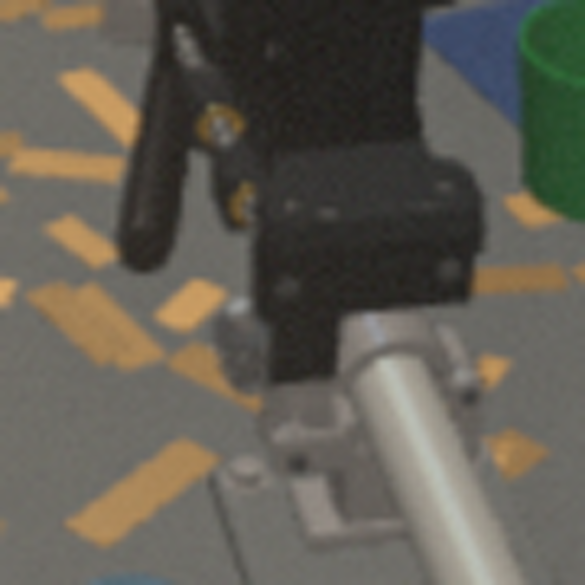

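Call:
drive_tool(steps=[{"slide": [0, 0, 0], "dr": [0, 0, 0], "fingers": 0.035}, {"slide": [0, 0, 0], "dr": [0, 0, 0], "fingers": 0.042}, {"slide": [0, 0, 0], "dr": [0, 0, 0], "fingers": 0.042}, {"slide": [0, -0.02, 0], "dr": [0, 0, 0], "fingers": 0.042}, {"slide": [0, -0.045, 0], "dr": [0, 0, 0], "fingers": 0.042}])

```text
t: 20.78
eef_pos: [519.2, -143.0, 132.5]
tcp_rot: [-1.57, 0.002, -0.223]
ft_force: [-0.5, -0.3, 0.1]
opening: 0.437
```

Call:
drive_tool(steps=[{"slide": [-0.01, -0.02, 0], "dr": [0, 0, 0], "fingers": 0.03}, {"slide": [-0.03, -0.025, 0], "dr": [0, 0, 0], "fingers": 0.02}, {"slide": [-0.05, -0.025, 0], "dr": [0, 0, 0], "fingers": 0.01}, {"slide": [-0.065, -0.025, 0], "dr": [0, 0, 0], "fingers": 0}, {"slide": [-0.068, -0.025, 0], "dr": [0, 0, 0], "fingers": 0}])

```text
t: 21.2
eef_pos: [451.7, -127.6, 158.5]
tcp_rot: [-1.571, -0.001, -0.223]
ft_force: [0.6, -0.4, 0.5]
opening: 0.148
```

Run:
```python
from h import *
go(br(-102,55,88),down(-.222))
print(BR.inv().apply(env.state()["eef_pos"]-BC))
im=optics.read_camera("side")
cv2.imwrite("pics/s24.png",cv2.resize(im[160:250,230:320,::-1],None,fx=6.5,fy=6.5,interpolation=cv2.INTER_CUBIC))
for th in (0,.2,.4,.6,.8): print(th,[((proj("side",br(-36-r*np.sin(th),55,53+r*np.cos(th)))-[230,160])*6.5).round() for r in(44,64)])
```

```text
t 21.2 pos [ 451.7 -127.6  158.5] rot [-1.571e+00 -1.000e-03 -2.230e-01] op 0.148 F [ 0.6 -0.4  0.5]
slide [0.0028 0.0705 0.0001] dr [ 0.    -0.001  0.001] rows>= 2.0
[-104.8359611    54.93740018  158.51161129]
0 [array([290., 335.]), array([292., 289.])]
0.2 [array([266., 340.]), array([257., 296.])]
0.4 [array([242., 349.]), array([222., 309.])]
0.6 [array([221., 361.]), array([190., 327.])]
0.8 [array([202., 376.]), array([163., 349.])]
```

View pics/s24.png

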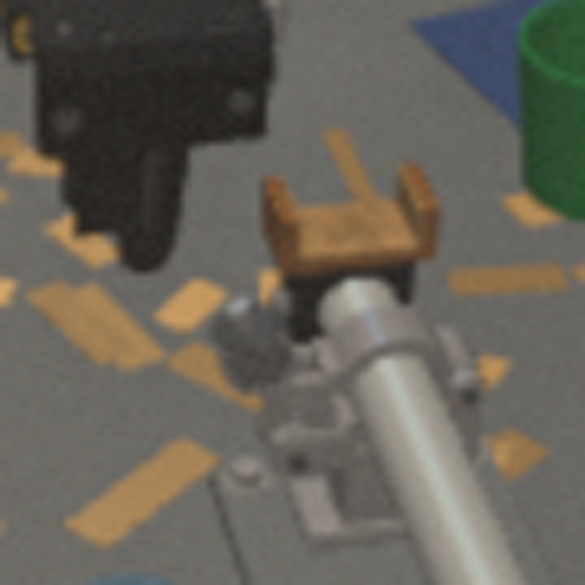

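Call:
drive_tool(steps=[{"slide": [0.003, 0.015, 0], "dr": [0, 0, 0], "fingers": 0}, {"slide": [0.003, 0.035, 0], "dr": [0, 0, 0], "fingers": 0}, {"slide": [0.003, 0.055, 0], "dr": [0, 0, 0], "fingers": 0}, {"slide": [0.003, 0.068, 0], "dr": [0, 0, 0], "fingers": 0}, {"slide": [0.003, 0.07, 0], "dr": [0, 0, 0], "fingers": 0}])

```text
t: 21.67
eef_pos: [456.8, -128.8, 86.0]
tcp_rot: [-1.57, 0.001, -0.223]
ft_force: [0.0, -0.5, -0.2]
opening: 0.003
```

Call:
drive_tool(steps=[{"slide": [0.008, 0, 0], "dr": [0, 0, 0], "fingers": 0}, {"slide": [0.016, 0, 0], "dr": [0, 0, 0], "fingers": 0}, {"slide": [0.024, 0, 0], "dr": [0, 0, 0], "fingers": 0}, {"slide": [0.03, 0, 0], "dr": [0, 0, 0], "fingers": 0}, {"slide": [0.034, 0, 0], "dr": [0, 0, 0], "fingers": 0}])

```text
t: 22.08
eef_pos: [490.8, -136.5, 88.5]
tcp_rot: [-1.571, -0.002, -0.223]
ft_force: [-1.7, -0.3, 1.5]
opening: 0.003
```

Run:
```python
from h import *
go(br(-59,55,88),down(-.222))
print(BR.inv().apply(env.state()["eef_pos"]-BC))
im=optics.read_camera("side")
cv2.imwrite("pics/s25.png",cv2.resize(im[160:250,230:320,::-1],None,fx=6.5,fy=6.5,interpolation=cv2.INTER_CUBIC))
```

```text
t 22.08 pos [ 490.8 -136.5   88.5] rot [-1.571 -0.002 -0.223] op 0.003 F [-1.7 -0.3  1.5]
slide [0.0057 0.0006 0.0001] dr [ 0.    -0.001  0.002] rows>= 1.0
[-64.74421734  54.93566921  88.54487258]
```

View pics/s25.png

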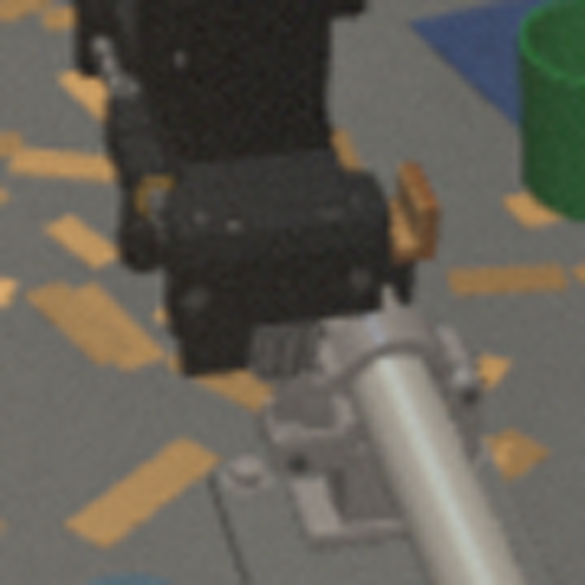

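Call:
drive_tool(steps=[{"slide": [0.002, 0, 0], "dr": [0, 0, 0], "fingers": 0}, {"slide": [0.004, 0, 0], "dr": [0, 0, 0], "fingers": 0}, {"slide": [0.006, 0, 0], "dr": [0, 0, 0], "fingers": 0}, {"slide": [0.006, 0, 0], "dr": [0, 0, 0], "fingers": 0}])

```text
t: 22.47
eef_pos: [494.8, -137.2, 87.9]
tcp_rot: [-1.57, 0.001, -0.223]
ft_force: [-5.2, 1.3, 3.8]
opening: 0.008
```

Call:
drive_tool(steps=[{"slide": [0.001, 0, 0], "dr": [0, 0, 0], "fingers": 0}, {"slide": [0.001, 0, 0], "dr": [0, 0, 0], "fingers": 0}, {"slide": [0.001, 0, 0], "dr": [0, 0, 0], "fingers": 0}])

```text
t: 22.72
eef_pos: [494.9, -137.2, 87.9]
tcp_rot: [-1.57, 0.003, -0.223]
ft_force: [-8.8, 2.5, 6.6]
opening: 0.005
```

Call:
drive_tool(steps=[{"slide": [0.001, 0, 0], "dr": [0, 0, 0], "fingers": 0}, {"slide": [0.002, 0, 0], "dr": [0, 0, 0], "fingers": 0}, {"slide": [0.002, 0, 0], "dr": [0, 0, 0], "fingers": 0}])

```text
t: 22.97
eef_pos: [495.2, -137.2, 87.9]
tcp_rot: [-1.57, 0.007, -0.222]
ft_force: [-18.1, 1.9, 13.0]
opening: 0.003
```

Call:
drive_tool(steps=[{"slide": [-0.008, 0, 0], "dr": [0, 0, 0], "fingers": 0}, {"slide": [-0.03, -0.01, 0], "dr": [0, 0, 0], "fingers": 0}, {"slide": [-0.05, -0.04, 0], "dr": [0, 0, 0], "fingers": 0}, {"slide": [-0.06, -0.08, 0], "dr": [0, 0, 0], "fingers": 0}, {"slide": [-0.06, -0.1, 0], "dr": [0, 0, 0], "fingers": 0}])

```text
t: 23.38
eef_pos: [438.8, -124.6, 190.9]
tcp_rot: [-1.571, -0.003, -0.223]
ft_force: [1.0, 0.1, 0.7]
opening: 0.002
```

Run:
```python
from h import *
go(br(-59,55,88),down(-.222))
im=optics.read_camera("side"); cv2.imwrite("pics/side26.png",im[:,:,::-1])
cv2.imwrite("pics/s26.png",cv2.resize(im[180:250,250:320,::-1],None,fx=8,fy=8,interpolation=cv2.INTER_CUBIC))
q=lambda X:((proj("side",br(*X))-[250,180])*8).round()
for th in (0,.1,.2): print(th,[q((-36-r*np.sin(th),55,53+r*np.cos(th))) for r in(33,44,55,64)])
```

```text
t 23.38 pos [ 438.8 -124.6  190.9] rot [-1.571 -0.003 -0.223] op 0.002 F [1.  0.1 0.7]
slide [5.880e-02 1.031e-01 1.000e-04] dr [ 0.    -0.001  0.003] rows>= 3.0
0 [array([195., 283.]), array([197., 252.]), array([198., 221.]), array([200., 196.])]
0.1 [array([184., 285.]), array([182., 255.]), array([180., 224.]), array([178., 199.])]
0.2 [array([173., 288.]), array([167., 258.]), array([161., 229.]), array([156., 204.])]
```

View pics/s26.png

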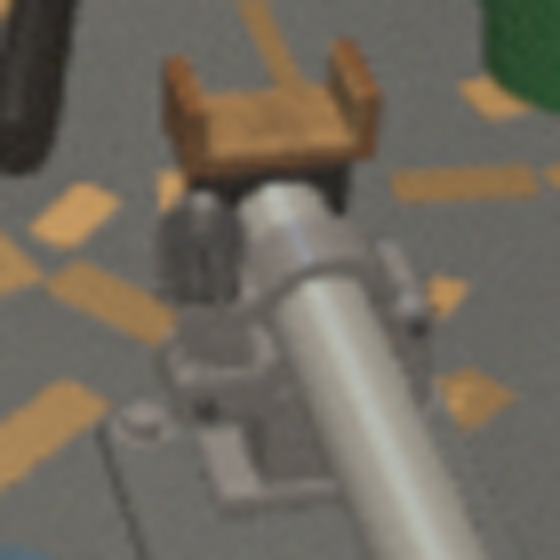

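Call:
drive_tool(steps=[{"slide": [0, -0.02, 0.03], "dr": [0, 0, 0], "fingers": 0}, {"slide": [0, -0.04, 0.07], "dr": [0, 0, 0], "fingers": 0}, {"slide": [0, -0.05, 0.11], "dr": [0, 0, 0], "fingers": 0}, {"slide": [0, -0.05, 0.15], "dr": [0, 0, 0], "fingers": 0}, {"slide": [0, -0.05, 0.19], "dr": [0, 0, 0], "fingers": 0}])

```text
t: 23.85
eef_pos: [482.4, 62.3, 238.8]
tcp_rot: [-1.57, -0.004, -0.223]
ft_force: [0.4, -0.2, -0.6]
opening: 0.006
```

Call:
drive_tool(steps=[{"slide": [0, 0, 0.03], "dr": [0, 0, 0], "fingers": 0}, {"slide": [0, 0, 0.06], "dr": [0, 0, 0], "fingers": 0}, {"slide": [0, 0, 0.08], "dr": [0, 0, 0], "fingers": 0}, {"slide": [0, 0, 0.09], "dr": [0, 0, 0], "fingers": 0}, {"slide": [0, 0, 0.09], "dr": [0, 0, 0], "fingers": 0}])

```text
t: 24.27
eef_pos: [502.0, 149.6, 237.5]
tcp_rot: [-1.57, -0.001, -0.221]
ft_force: [0.1, -0.3, -0.0]
opening: 0.005
```

Run:
```python
from h import *
go(br(-59,55,88),down(-.222))
for n in("side","top"):
    im=optics.read_camera(n); cv2.imwrite(f"pics/{n}27.png",im[:,:,::-1])
    c=im[170:300,230:360] if n=="side" else im[145:235,270:370]
    cv2.imwrite(f"pics/{n}27c.png",cv2.resize(c[:,:,::-1],None,fx=580/c.shape[0],fy=580/c.shape[0],interpolation=cv2.INTER_CUBIC))
q=lambda X:((proj("top",br(*X))-[270,145])*580/90).round()
print("nut",q((-36,55,108)),q((-36,55,117)))
for th in(0,.1,.2):
    c,s=np.cos(th),np.sin(th)
    g=lambda r,h,y:(26-r*c+h*s,55+y,75+r*s+h*c)
    print(th,[q(g(70,8,y)) for y in(-11,11)],[((proj("side",br(*g(r,8,-11)))-[250,180])*8).round(0) for r in (52,70)])
```

```text
t 24.27 pos [502.  149.6 237.5] rot [-1.57e+00 -1.00e-03 -2.21e-01] op 0.005 F [ 0.1 -0.3 -0. ]
slide [ 0.0574  0.1495 -0.2815] dr [-0.     0.001  0.001] rows>= 8.0
nut [210. 314.] [212. 310.]
0 [array([224., 348.]), array([177., 337.])] [array([238., 310.]), array([177., 318.])]
0.1 [array([226., 342.]), array([179., 332.])] [array([243., 296.]), array([182., 298.])]
0.2 [array([229., 335.]), array([181., 325.])] [array([249., 281.]), array([189., 278.])]
```

View pics/top27c.png

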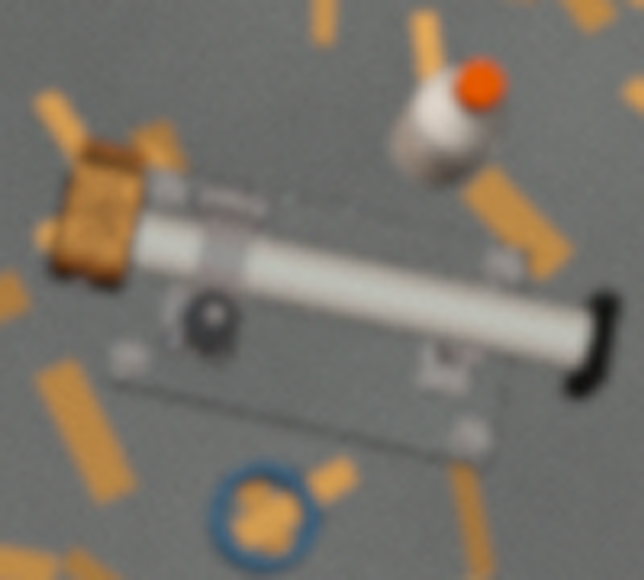

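View pics/top27.png

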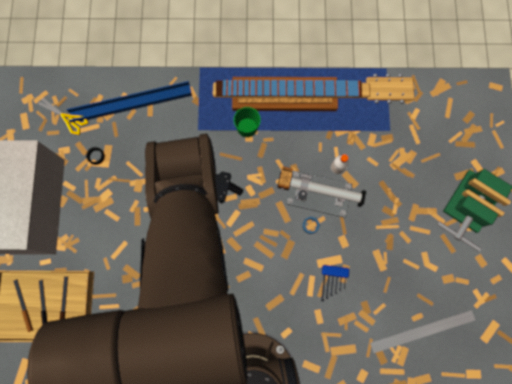

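View pics/side27c.png

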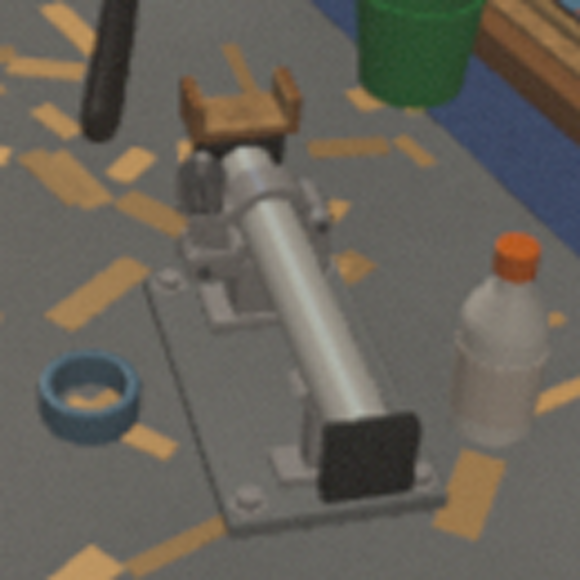

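Run:
```python
from h import *
a=cv2.imread("pics/top0.png").astype(int);b=cv2.imread("pics/top27.png").astype(int)
for n,(x,y) in dict(tape=(311,225),glue=(341,162),tub=(247,120),hex=(336,272)).items():
    print(n,np.abs(a-b)[y-12:y+12,x-12:x+12].mean().round(1))
print(env.job_done())
```

```text
tape 15.4
glue 15.8
tub 6.7
hex 12.8
the job is handed in; nothing more can be done
None
```

The neck rest is clamped and the job is handed in, at about 24 s of the 72 s allowed. No verdict came back.

- **What I did:** I laid the tube into both troughs with the cradle beyond the coupler and released it. The hinged half went down next, then the bolt swung upright.
- **Hinged half:** after the pinched swing it was still about 0.2 rad open. A first push with closed fingers did nothing, probably because the tips went into the slot. With the fingers about 12 mm apart, pressing on the prongs, it stopped at about 83 mm, the closed height, with 30 N on it.
- **Bolt:** the nut slipped out of the pinch at roughly 0.35 rad. I pushed it from behind until it met a hard stop.
- **Last checks:**
  - In the side view the nut and shank end fall where an upright bolt should be; in the top view they are within about 2–3 mm of it.
  - The tube lay on the saddle line to within about a pixel when lowered. The last pictures show it still seated, with the cradle upright and the arm clear.
- **Not fully confirmed:**
  - At the end the nut hides the lug, so I judged the hinged half closed from the press-down height and force. The nut also sits over it with only 3 mm clearance.
  - The tape roll and glue bottle look unmoved by eye. A picture comparison of the tape, glue, tub and hex set gave differences of 7–16 grey levels. I put that down to noise and shadow but did not check it further. I did not check the hammer, screwdriver or brush separately.

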